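# Load a coin roll into the coin sorter

## Robot

A 7-joint arm with a two-finger parallel gripper is mounted at the origin on the work surface. World frame = base frame: x ahead of the robot, y to its left, z up, the work surface at z = 0. Lengths are in m, angles in rad, forces in N, time in s.
With the tool pointing down it reaches from about 0.425 to 0.95 m from the base axis. Payload 4.7 kg.
Tool frame: the origin (TCP) lies at the very end of the fingers, on their centre line; the grasp point (between the pads) lies 19 mm behind it; x points along the fingers, z is the direction in which the jaws open and shut, and the axes are right-handed (so a half turn about x gives the same grasp; the last joint's range is limited). The gripper opens to 87 mm and grips with 3 to 60 N. Pads are 19 mm wide; open, the fingers measure 117 mm over their backs; the gripper's body (75 mm by 190 mm) begins 51 mm behind the grasp point.
Start: joints at [-1.305, 0.469, -0.049, 1.532, 0.024, 1.141, -0.082], TCP at [0.196, 0.646, 0.198] pointing down, gripper open.
Joint ranges: [-2.59, 2.59], [-0.33, 1.99], [-1.39, 1.29], [0.1, 2.45], [-1.04, 4.18], [0.21, 1.99], [-2.66, 2.66]. Speed limits (rad/s): [2.57, 2.57, 3.14, 3.14, 3.14, 3.14, 3.14].

## Interface

Orientations are given as [roll, pitch, yaw] about the fixed x, y, z axes, in that order (R = Rz(yaw) Ry(pitch) Rx(roll)).
In Python, from workcell import env, snapshot, camera_info, job gives the robot as it stands. The module is installed in compiled form; this text tells all that it offers.
- The arm moves only by the tool apply_moves, never from a script. Its arguments are lists of equal length, an entry for each row: "offset": the shift along the tool's x, y, z in mm, a list of three; "dr": the turn, a rotation vector about the tool's x, y, z in rad, a list of three. A call has 1 to 5 rows; each row is the pose to reach, as a shift and turn from the pose commanded when the call began, along the tool's axes at that moment; what a row does not reach only later rows make up. A row lasts 1/10 s, in which the tool goes at most 50 mm and 8.59 degrees, less where a joint would pass 70% of its speed; a pose out of reach is approached as far as the arm can. A call with a gripper value outside its range is refused whole. "fingers" is the opening in per cent of the stroke, from 0 (shut) to 100 (fully open), set as the call begins (left out, the last holds). The fingers move at their own pace and stop on an object; the grip force is fixed at half the most. Time passes only in rows, so rows that repeat a pose let the fingers close. It gives the time, the measured TCP pose, the force and the opening at its end, in the units of the state.
- env.observe(): the state, without advancing time (a new reading comes with each control period).
- snapshot(name): name is "scene" or "top"; returns the picture (480x640x3 uint8, red, green, blue); there is no depth.
- camera_info(name): a dict with "K" (3x3 intrinsics, pixels), "k1" (the pictures are not rectified: a ray, as slopes to the right and down, at radius r is drawn at 1 + k1 r^2 times it, then the intrinsics apply), "extrinsics" (4x4, takes a point from camera to world coordinates). Camera axes: x right, y down, z forward; pixel columns grow to the right and rows downward; lengths in m; the calibration is good to about 2 mm. A picture is of the moment at which its call begins. camera_info takes no time and is no camera call.
- job.job_done(): hands the job in, once; it reports no verdict.
The state is a dict: "time": time; "qpos": joint angles; "dq": joint speeds; "joint_torque": joint torques, N m; "position": TCP position; "tool_rot": TCP orientation; "wrist_force": force on the tool from outside, world axes, zero at the start; "wrist_torque": the same for the moment, N m; "grip_width": finger opening in m.
Only numpy, scipy, OpenCV 4.12 (cv2) and the standard library are available. Lean on these libraries where they do the work, as an engineer would, in place of code of your own. Each camera call takes 0.05 s, during which the arm holds its last target.

## Task

Load the slim brass coin roll into the empty tube of the chrome coin sorter: swing that tube's cover aside, slide the roll in and press it all the way down until it stops, then swing the cover fully back over it. Leave the other things on the dresser where they are.

Things in the scene. Friction and masses are not known exactly. Their poses are not given: they have to be found in the camera images.
- brass_roll: Slim rigid coin roll: brass-coloured upright cylinder with black ends, 32 mm diameter, 100 mm long, about 250 g, standing on the dresser. Origin: centre of its underside, z along its length. It may change places with the fatter silver roll.
- roll_center (a point): Centre of the brass roll, 50 mm from either end.
- silver_roll: Fat silver coin roll with red ends, 48 mm diameter, 90 mm tall, standing. Too fat for the tube; a bystander. Origin: centre of its underside.
- sorter: Fixed chrome coin sorter: base 130 x 210 mm, 12 mm thick, with three upright tubes along its y at -60, 0, +60 mm, 43 mm outside, flaring to 51 mm at the rims 120 mm above the dresser. Those at 0 and +60 are full (flat grey caps, 2 mm high); the one at -60 is empty, below its swing cover. Origin: on the dresser, below the middle tube's axis; x points away from the robot at yaw 0.
- tube_mouth (a point): Centre of the empty tube's mouth, in the plane of its rim, 120 mm above the dresser; axes as the sorter's, z up along the tube. Bore 35 mm, flaring to 43 mm over the top 8 mm. The full depth is 98 mm, so a roll that is fully home stands 2 mm above the rim.
- follower (a joint): Stiff red disc inside the empty tube that carries the roll; travel in m, 0 = up (its top 45 mm below the rim), 0.053 = right down (98 mm below the rim). It stays where it is left and takes about 5 N in all to push down: a roll set on it does not sink by its own weight.
- cover (a joint): Swing cover's angle in rad: 0 = over the tube, at its stop; swings level, anticlockwise from above, away from the other tubes, to 2.0, and stays where left. A steel disc of 48 mm, 4 mm thick, on an arm; underside 6 mm above the rim, so it passes over a roll that is home but not one standing proud. From 0.9 rad it clears the roll; fingers need 1.6 or more.
- cover_knob (a point): Middle of the upright black knob on the cover, a cylinder of 16 mm diameter, 36 mm tall (18 mm above and below this point, its foot on the disc), right above the tube's axis when the cover is shut. It circles the pivot at 55 mm.
- cover_pivot (a point): Point on the cover's vertical pivot axis at the height of cover_knob, 55 mm from the tube's axis on the sorter's +x side; nothing there stands higher than the cover's disc.
- key_dish: Blue ceramic ashtray used as a key dish, 124 mm across, 32 mm high, keys inside; a bystander. Origin: centre of its underside.
- wallet_tray: Black plastic wallet tray 200 x 120 x 28 mm with a wallet in it; a bystander. Origin: centre of its underside.
- paperweight: Glass paperweight dome, 80 mm across, 46 mm high; a bystander. Origin: centre of its underside.

How it is judged:
On the way, in this order (a step that is already met when the one before it is completed fails the run):
1. the cover is swung aside, clear of the mouth (value of joint cover above 0.7 rad), for 0.1 s.
2. the brass roll is down in the tube, fully home (horizontal distance between roll_center and tube_mouth below 0.005 m and z of roll_center in the frame of tube_mouth below -0.0435 m), for 0.2 s.
At the end, for the whole second after the job is handed in: The brass roll stands at rest in the empty tube, its centre within 5 mm of the tube's axis and at least 43.5 mm below the rim (fully home is 48 mm), and the cover is back over it, within 0.15 rad of its stop (all of step 2 and value of joint cover below 0.15 rad and linear speed of brass_roll below 0.02 m/s); the robot touches nothing.
It fails at once if the silver coin roll is moved by more than 25 mm or tipped (distance of silver_roll from where it was at the start of the episode above 0.025 m or angle between silver_roll's own z axis and vertical above 0.3 rad).
It fails at once if the key dish is moved by more than 25 mm or tipped (distance of key_dish from where it was at the start of the episode above 0.025 m or angle between key_dish's own z axis and vertical above 0.3 rad).
It fails at once if the wallet tray is moved by more than 25 mm or tipped (distance of wallet_tray from where it was at the start of the episode above 0.025 m or angle between wallet_tray's own z axis and vertical above 0.3 rad).
It fails at once if the paperweight is moved by more than 25 mm or tipped (distance of paperweight from where it was at the start of the episode above 0.025 m or angle between paperweight's own z axis and vertical above 0.3 rad).
It also fails if it takes over 67 s, if anything falls off the work surface, if the arm or the gripper's body presses on something with over 40 N, if the wrist force passes 120 N, or if a joint passes its speed limit or range.

## Working session

There is one attempt and no reset: what is moved stays moved. The work goes in short steps, Python scripts to look and compute and a tool call to move; the robot and the scene stay as the last step left them, time stands still between calls to the robot, and variables do not carry over. Pictures are saved under pics/ and viewed, and the job is handed in when it is done.

Besides the shell and the picture viewer there is one more tool, called after "Call:" in YAML: its name, and indented under it one key for each argument. apply_moves: Moves the arm, as the interface text tells. Its arguments: {"type":"object","properties":{"offset":{"type":"array","items":{"type":"array","items":{"type":"number"}}},"dr":{"type":"array","items":{"type":"array","items":{"type":"number"}}},"fingers":{"type":"number"}},"required":["offset","dr"]}

```bash
mkdir -p pics; ls; python3 - <<'E'
from workcell import env, snapshot, camera_info, job
import cv2
for n in("scene","top"):
    cv2.imwrite(f"pics/{n}0.png",snapshot(n)[:,:,::-1]); print(n,camera_info(n))
print(env.observe())
E
```

```text
pics
scene {'K': array([[589.0132403 ,   0.        , 321.16089325],
       [  0.        , 589.0132403 , 251.02706385],
       [  0.        ,   0.        ,   1.        ]]), 'k1': 0.04357928268650808, 'extrinsics': array([[ 0.49474767,  0.68791017, -0.53104081,  1.34444736],
       [ 0.86895896, -0.38342448,  0.31288334, -0.39445337],
       [ 0.01162159, -0.61625097, -0.78746408,  1.26097641],
       [ 0.        ,  0.        ,  0.        ,  1.        ]])}
top {'K': array([[583.66710935,   0.        , 306.72471192],
       [  0.        , 583.66710935, 234.86588094],
       [  0.        ,   0.        ,   1.        ]]), 'k1': -0.0956753701533199, 'extrinsics': array([[-0.00515082, -0.99680097,  0.07975771,  0.46444721],
       [-0.99977425,  0.00348918, -0.02095899,  0.06100085],
       [ 0.02061365, -0.07984766, -0.99659391,  1.46018139],
       [ 0.        ,  0.        ,  0.        ,  1.        ]])}
{'time': 0.1, 'qpos': array([-1.30487747,  0.46939088, -0.04860158,  1.53355546,  0.02408881,
        1.14097552, -0.08230403]), 'dq': array([-2.42822070e-03, -9.54485296e-04, -2.69399851e-04, -3.77367501e-03,
       -7.03578392e-05, -2.96687446e-04, -2.37287595e-04]), 'joint_torque': array([ 5.26827498e-04, -5.09170103e+01, -8.11058935e-02, -2.36828792e+01,
       -6.14394899e-02,  3.45059449e-02,  7.47530839e-05]), 'position': array([0.19594822, 0.64534106, 0.19739217]), 'tool_rot': array([-3.11544025,  1.5690521 , -1.83943697]), 'wrist_force': array([ 0.5097302 ,  0.01744169, -0.55101419]), 'wrist_torque': array([-0.05516739,  0.00959769,  0.0683428 ]), 'grip_width': 0.08663851504470652}
```

View pics/scene0.png

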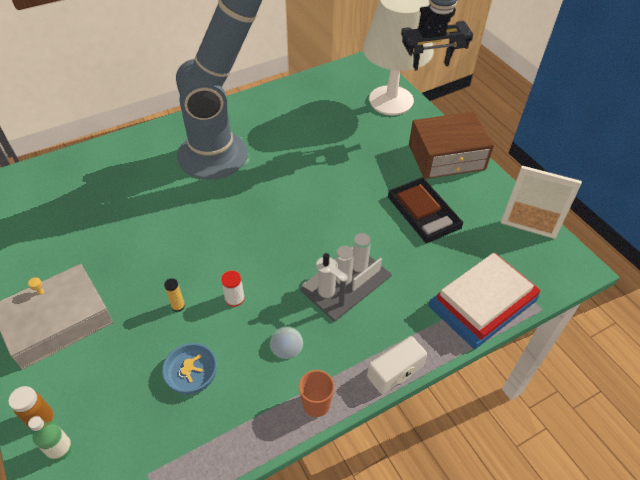

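View pics/top0.png

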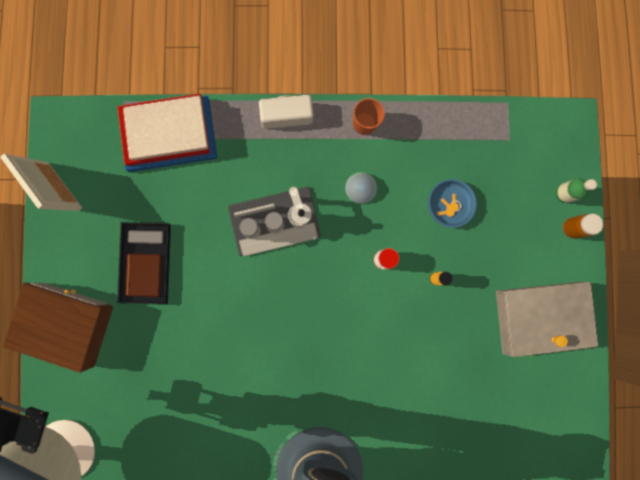

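The top view shows the tubes at about (249,227), (274,220) and (300,213), with the knob on the last one. The brass roll is at (442,279), the silver roll at (387,260), the dish at (453,204) and the paperweight at (361,188). I'll zoom in on the sorter and the roll.

```bash
cat > h.py <<'E'
import numpy as np, cv2
from scipy.spatial.transform import Rotation as R
from workcell import env, snapshot, camera_info, job
CI={n:camera_info(n) for n in("scene","top")}
def proj(n,p):
    c=CI[n];E=np.linalg.inv(c["extrinsics"]);p=np.atleast_2d(p)
    return cv2.projectPoints(p.astype(float),cv2.Rodrigues(E[:3,:3])[0],E[:3,3],c["K"],np.array([c["k1"],0,0,0,0.]))[0][:,0]
def ray(n,uv,z):
    c=CI[n];E=c["extrinsics"]
    q=cv2.undistortPoints(np.array([[uv]],float),c["K"],np.array([c["k1"],0,0,0,0.]))[0,0]
    d=E[:3,:3]@np.array([q[0],q[1],1]);o=E[:3,3]
    return o+d*(z-o[2])/d[2]
def crop(n,img,x0,y0,w,h,s,out):
    cv2.imwrite(out,cv2.resize(img[y0:y0+h,x0:x0+w,::-1],None,fx=s,fy=s,interpolation=cv2.INTER_CUBIC))
E
python3 - <<'E'
from h import *
s=cv2.imread("pics/scene0.png")[:,:,::-1];t=cv2.imread("pics/top0.png")[:,:,::-1]
crop("t",t,220,180,110,80,7,"pics/t_sort.png")
crop("s",s,290,220,110,100,6,"pics/s_sort.png")
crop("t",t,370,240,100,60,8,"pics/t_roll.png")
crop("s",s,150,260,100,60,8,"pics/s_roll.png")
E
```

```text
(no output)
```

View pics/t_sort.png

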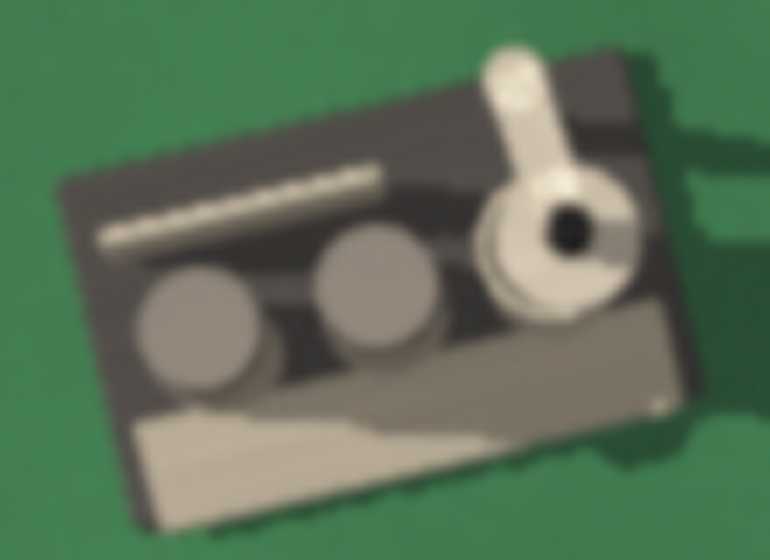

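View pics/s_sort.png

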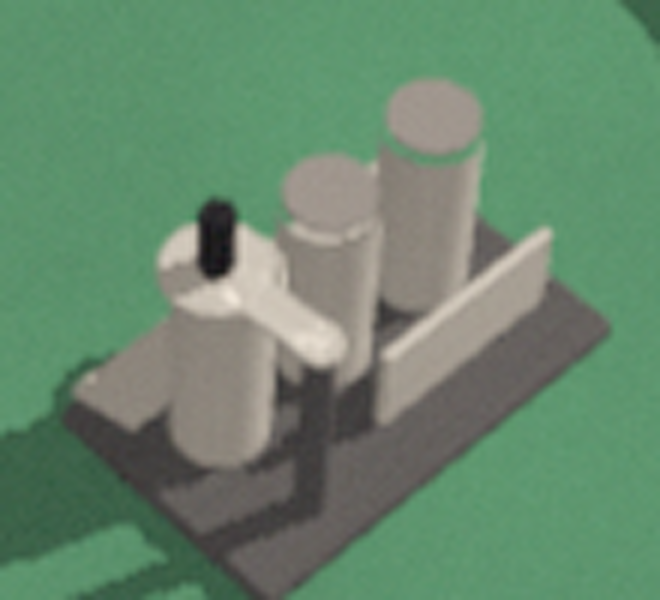

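View pics/t_roll.png

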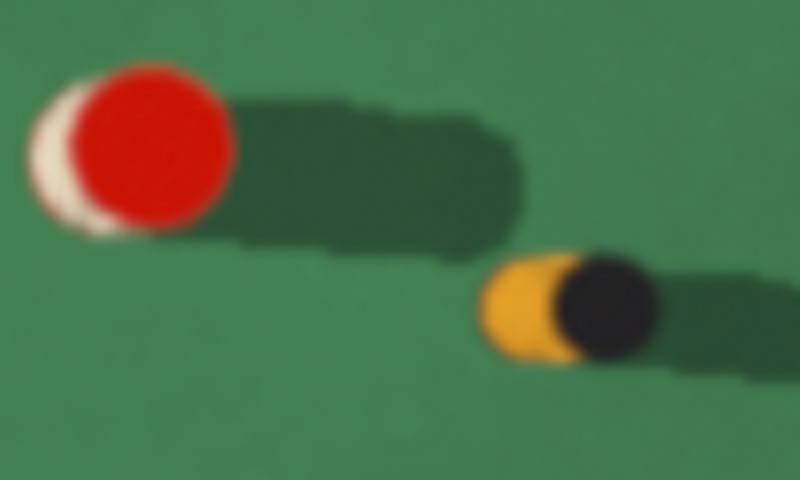

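View pics/s_roll.png

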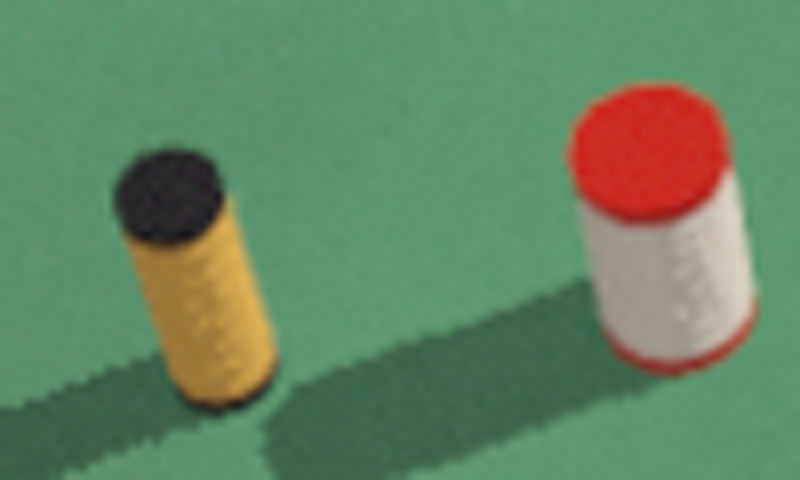

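```bash
python3 - <<'E'
from h import *
def m(U,V,x0,y0,s): return (x0+(U+.5)/s-.5,y0+(V+.5)/s-.5)
T=lambda U,V:m(U,V,220,180,7); S=lambda U,V:m(U,V,290,220,6)
Tr=lambda U,V:m(U,V,370,240,8); Sr=lambda U,V:m(U,V,150,260,8)
for nm,a,b,z in [("cap+60",(200,327),(434,116),.122),("cap0",(377,286),(331,190),.122),("disc",(568,237),(222,268),.130),("knobtop",(570,226),(218,206),.166),("piv",(515,78),(325,343),.130)]:
    print(nm,ray("top",T(*a),z).round(4),ray("scene",S(*b),z).round(4))
for c in [(62,185),(612,48),(690,400),(145,530)]: print("corner",ray("top",T(*c),.012).round(4))
for c in [(608,328),(272,600),(68,415)]: print("scorner",ray("scene",S(*c),.012).round(4))
print("brass",ray("top",Tr(606,307),.1).round(4),ray("scene",Sr(169,196),.1).round(4))
print("silver",ray("top",Tr(153,147),.09).round(4),ray("scene",Sr(651,152),.09).round(4))
print("dish",ray("top",(453,204),.032)); print("pw",ray("top",(361,188),.04))
print(R.from_euler("xyz",env.observe()["tool_rot"]).as_matrix().round(3))
E
```

```text
cap+60 [0.5918 0.1676 0.122 ] [0.5925 0.166  0.122 ]
cap0 [0.6052 0.1094 0.122 ] [0.6052 0.1084 0.122 ]
disc [0.6203 0.0466 0.13  ] [0.623  0.0464 0.13  ]
knobtop [0.6196 0.0463 0.166 ] [0.619  0.0461 0.166 ]
piv [0.6729 0.0638 0.13  ] [0.6746 0.0633 0.13  ]
corner [0.6534 0.2258 0.012 ]
corner [0.7022 0.0292 0.012 ]
corner [0.5756 0.0021 0.012 ]
corner [0.5301 0.1956 0.012 ]
scorner [0.658 0.223 0.012]
scorner [0.7054 0.0252 0.012 ]
scorner [ 0.5836 -0.0042  0.012 ]
brass [ 0.4706 -0.2928  0.1   ] [ 0.4738 -0.2958  0.1   ]
silver [ 0.5188 -0.161   0.09  ] [ 0.5219 -0.1625  0.09  ]
dish [ 0.65471223 -0.33441179  0.032     ]
pw [ 0.69356203 -0.10331791  0.04      ]
[[-0.    -0.957  0.291]
 [-0.002  0.291  0.957]
 [-1.    -0.    -0.002]]
```

```bash
cat >> h.py <<'E'
def rot(psi):
    c,s=np.cos(psi),np.sin(psi)
    return np.array([[0,-s,c],[0,c,s],[-1,0,0]])
def plan(tg,verbose=True):
    """offset/dr rows from the present pose to (x,y,z,psi) targets"""
    o=env.observe();R0=R.from_euler("xyz",o["tool_rot"]).as_matrix();p=o["position"]
    print("t",round(o["time"],2),"pos",p.round(4),"psi",np.arctan2(R0[1,2],R0[0,2]).round(3),"w",round(o["grip_width"],4),"F",o["wrist_force"].round(1),"q7",o["qpos"][6].round(2))
    for x,y,z,psi in tg:
        off=R0.T@(np.array([x,y,z])-p)*1000
        dr=R.from_matrix(R0.T@rot(psi)).as_rotvec()
        print([round(v,1) for v in off],[round(v,3) for v in dr])
E
python3 -c "
from h import *
plan([(.62,.048,.24,-1.34),(.62,.048,.20,-1.34)])"
```

```text
t 0.1 pos [0.1959 0.6453 0.1974] psi 1.276 w 0.0866 F [ 0.5  0.  -0.6] q7 -0.08
[np.float64(-41.8), np.float64(-579.3), np.float64(-448.4)] [np.float64(2.616), np.float64(-0.001), np.float64(0.002)]
[np.float64(-1.8), np.float64(-579.3), np.float64(-448.4)] [np.float64(2.616), np.float64(-0.001), np.float64(0.002)]
```

Call:
apply_moves:
  offset:
    - [-42,-579,-448]
    - [-42,-579,-448]
    - [-42,-579,-448]
    - [-42,-579,-448]
    - [-42,-579,-448]
  dr:
    - [0.15,0,0]
    - [0.3,0,0]
    - [0.45,0,0]
    - [0.6,0,0]
    - [0.75,0,0]

```text
time: 0.6
position: [0.3413, 0.4404, 0.2125]
tool_rot: [-2.948, 1.57, -2.428]
wrist_force: [0.6, -0.0, 0.3]
grip_width: 0.0872
```

```bash
python3 -c "
from h import *
plan([(.62,.048,.24,-1.34)])"
```

```text
t 0.6 pos [0.3413 0.4404 0.2125] psi 0.52 w 0.0872 F [ 0.6 -0.   0.3] q7 -0.42
[np.float64(-27.5), np.float64(-479.0), np.float64(46.9)] [np.float64(1.86), np.float64(-0.0), np.float64(0.001)]
```

Call:
apply_moves:
  offset:
    - [-27,-479,47]
    - [-27,-479,47]
    - [-27,-479,47]
    - [-27,-479,47]
    - [-27,-479,47]
  dr:
    - [0.15,0,0]
    - [0.3,0,0]
    - [0.45,0,0]
    - [0.6,0,0]
    - [0.75,0,0]

```text
time: 1.1
position: [0.487, 0.2379, 0.2267]
tool_rot: [2.66, 1.57, 2.43]
wrist_force: [1.1, 0.2, -0.2]
grip_width: 0.0872
```

```bash
python3 -c "
from h import *
plan([(.62,.048,.24,-1.34)])"
```

```text
t 1.1 pos [0.487  0.2379 0.2267] psi -0.23 w 0.0872 F [ 1.1  0.2 -0.2] q7 -0.65
[np.float64(-13.4), np.float64(-154.6), np.float64(172.8)] [np.float64(1.11), np.float64(-0.0), np.float64(0.0)]
```

Call:
apply_moves:
  offset:
    - [-13,-155,173]
    - [-13,-155,173]
    - [-13,-155,173]
    - [-13,-155,173]
    - [-13,-155,173]
  dr:
    - [0.15,0,0]
    - [0.3,0,0]
    - [0.45,0,0]
    - [0.6,0,0]
    - [0.75,0,0]

```text
time: 1.6
position: [0.6219, 0.046, 0.2398]
tool_rot: [-0.232, 1.569, -1.216]
wrist_force: [0.5, 0.7, -0.5]
grip_width: 0.0868
```

```bash
python3 -c "
from h import *
plan([(.62,.048,.19,-1.34)])"
```

```text
t 1.6 pos [0.6219 0.046  0.2398] psi -0.984 w 0.0868 F [ 0.5  0.7 -0.5] q7 -0.9
[np.float64(49.8), np.float64(-0.4), np.float64(-2.8)] [np.float64(0.356), np.float64(0.002), np.float64(0.0)]
```

Call:
apply_moves:
  offset:
    - [20,0,-2.5]
    - [50,0,-2.5]
    - [50,0,-2.5]
    - [50,0,-2.5]
  dr:
    - [0.15,0,0]
    - [0.3,0,0]
    - [0.356,0,0]
    - [0.356,0,0]

```text
time: 2.0
position: [0.6184, 0.0524, 0.1882]
tool_rot: [-1.482, 1.568, -2.811]
wrist_force: [-0.6, -0.3, -0.9]
grip_width: 0.087
```

```bash
python3 - <<'E'
from h import *
plan([(.62,.048,.137,-1.34)])
s=snapshot("scene");t=snapshot("top")
a=cv2.resize(s[200:320,270:420],None,fx=4,fy=4,interpolation=2);cv2.imwrite("pics/a1.png",a[:,:,::-1])
E
```

```text
t 2.0 pos [0.6184 0.0524 0.1882] psi -1.33 w 0.087 F [-0.6 -0.3 -0.9] q7 -1.19
[np.float64(51.2), np.float64(0.6), np.float64(4.7)] [np.float64(0.01), np.float64(0.0), np.float64(0.003)]
```

View pics/a1.png

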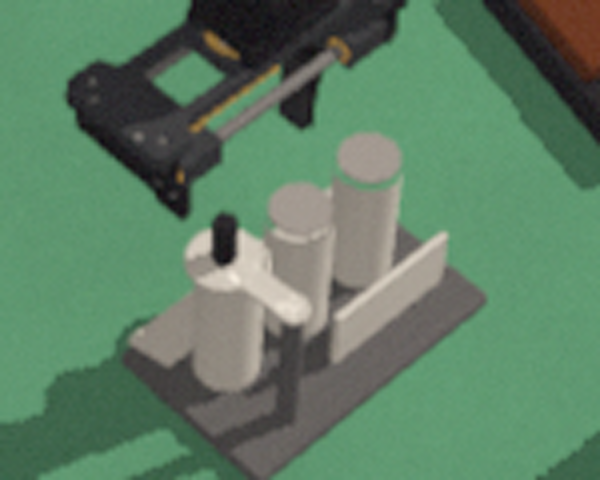

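The fingers straddle the knob, with fingertips at about (183,210) and (300,120) in the crop and the knob at (225,240) between them. Next I descend and grip.

Call:
apply_moves:
  offset:
    - [25,0.5,4.5]
    - [51,0.5,4.5]
    - [51,0.5,4.5]
  dr:
    - [0,0,0]
    - [0,0,0]
    - [0,0,0]

```text
time: 2.4
position: [0.6186, 0.0483, 0.1362]
tool_rot: [-1.767, 1.565, -3.096]
wrist_force: [0.1, -0.0, -0.3]
grip_width: 0.087
```

Call:
apply_moves:
  offset:
    - [0,0,0]
    - [0,0,0]
    - [0,0,0]
    - [0,0,0]
    - [0,0,0]
  dr:
    - [0,0,0]
    - [0,0,0]
    - [0,0,0]
    - [0,0,0]
    - [0,0,0]
  fingers: 0

```text
time: 2.9
position: [0.6211, 0.0482, 0.1392]
tool_rot: [1.725, 1.57, 0.396]
wrist_force: [-0.3, -0.6, 0.2]
grip_width: 0.0545
```

```bash
python3 - <<'E'
from h import *
plan([])
E
```

```text
t 2.9 pos [0.6211 0.0482 0.1392] psi -1.33 w 0.0545 F [-0.3 -0.6  0.2] q7 -1.15
```

Call:
apply_moves:
  offset:
    - [0,0,0]
    - [0,0,0]
    - [0,0,0]
    - [0,0,0]
    - [0,0,0]
  dr:
    - [0,0,0]
    - [0,0,0]
    - [0,0,0]
    - [0,0,0]
    - [0,0,0]

```text
time: 3.4
position: [0.6206, 0.0476, 0.1386]
tool_rot: [-0.924, 1.57, -2.254]
wrist_force: [-0.5, -1.1, -0.6]
grip_width: 0.0148
```

Call:
apply_moves:
  offset:
    - [0,0,0]
    - [0,0,0]
    - [0,0,0]
  dr:
    - [0,0,0]
    - [0,0,0]
    - [0,0,0]

```text
time: 3.7
position: [0.6206, 0.0477, 0.1386]
tool_rot: [-1.141, 1.57, -2.471]
wrist_force: [-1.4, -1.2, 0.3]
grip_width: 0.0134
```

```bash
python3 - <<'E'
from h import *
plan([])
E
```

```text
t 3.7 pos [0.6206 0.0477 0.1386] psi -1.33 w 0.0134 F [-1.4 -1.2  0.3] q7 -1.15
```

```bash
cat >> h.py <<'E'
PIV=np.array([.6737,.0634])
def arc(das,z=None):
    o=env.observe();R0=R.from_euler("xyz",o["tool_rot"]).as_matrix();p=o["position"]
    psi=np.arctan2(R0[1,2],R0[0,2]);d=p[:2]-PIV;ph=np.arctan2(d[1],d[0]);print("r",np.hypot(*d).round(4),"phi",ph.round(3),"psi",psi.round(3))
    plan([(*(PIV+.055*np.array([np.cos(ph+a),np.sin(ph+a)])),z or p[2],psi+a) for a in das])
E
python3 -c "
from h import *
arc([.125*i for i in range(1,6)])"
```

```text
r 0.0554 phi -2.854 psi -1.33
t 3.7 pos [0.6206 0.0477 0.1386] psi -1.33 w 0.0134 F [-1.4 -1.2  0.3] q7 -1.15
[np.float64(0.0), np.float64(1.1), np.float64(6.8)] [np.float64(-0.125), np.float64(0.0), np.float64(0.0)]
[np.float64(0.0), np.float64(2.7), np.float64(13.5)] [np.float64(-0.25), np.float64(0.0), np.float64(0.0)]
[np.float64(0.0), np.float64(5.1), np.float64(19.9)] [np.float64(-0.375), np.float64(0.0), np.float64(0.0)]
[np.float64(0.0), np.float64(8.3), np.float64(26.0)] [np.float64(-0.5), np.float64(0.0), np.float64(0.0)]
[np.float64(0.0), np.float64(12.3), np.float64(31.6)] [np.float64(-0.625), np.float64(0.0), np.float64(0.001)]
```

Call:
apply_moves:
  offset:
    - [0,1,7]
    - [0,2.7,13.5]
    - [0,5,20]
    - [0,8.3,26]
    - [0,12.3,31.6]
  dr:
    - [-0.125,0,0]
    - [-0.25,0,0]
    - [-0.375,0,0]
    - [-0.5,0,0]
    - [-0.625,0,0]

```text
time: 4.2
position: [0.6392, 0.0191, 0.1385]
tool_rot: [-2.165, 1.568, -2.865]
wrist_force: [-3.4, -1.5, 1.2]
grip_width: 0.0133
```

```bash
python3 -c "
from h import *
arc([.125*i for i in range(1,6)])"
```

```text
r 0.0561 phi -2.233 psi -0.701
t 4.2 pos [0.6392 0.0191 0.1385] psi -0.701 w 0.0133 F [-3.4 -1.5  1.2] q7 -0.55
[np.float64(-0.0), np.float64(1.8), np.float64(6.8)] [np.float64(-0.125), np.float64(-0.002), np.float64(0.002)]
[np.float64(-0.0), np.float64(3.4), np.float64(13.5)] [np.float64(-0.25), np.float64(-0.002), np.float64(0.002)]
[np.float64(-0.0), np.float64(5.7), np.float64(19.9)] [np.float64(-0.375), np.float64(-0.002), np.float64(0.002)]
[np.float64(-0.1), np.float64(8.9), np.float64(26.0)] [np.float64(-0.5), np.float64(-0.002), np.float64(0.002)]
[np.float64(-0.1), np.float64(12.8), np.float64(31.7)] [np.float64(-0.625), np.float64(-0.002), np.float64(0.002)]
```

Call:
apply_moves:
  offset:
    - [0,1.2,7]
    - [0,2.9,13.5]
    - [0,5.3,20]
    - [0,8.6,26]
    - [0,12.5,31.6]
  dr:
    - [-0.125,0,0]
    - [-0.25,0,0]
    - [-0.375,0,0]
    - [-0.5,0,0]
    - [-0.625,0,0]

```text
time: 4.7
position: [0.6719, 0.0068, 0.1386]
tool_rot: [-2.077, 1.568, -2.153]
wrist_force: [-2.1, -3.2, 0.2]
grip_width: 0.0135
```

```bash
python3 -c "
from h import *
arc([.12*i for i in range(1,6)])"
```

```text
r 0.0566 phi -1.603 psi -0.076
t 4.7 pos [0.6719 0.0068 0.1386] psi -0.076 w 0.0135 F [-2.1 -3.2  0.2] q7 0.02
[np.float64(-0.0), np.float64(2.3), np.float64(6.5)] [np.float64(-0.12), np.float64(-0.002), np.float64(0.003)]
[np.float64(-0.0), np.float64(3.8), np.float64(12.9)] [np.float64(-0.24), np.float64(-0.002), np.float64(0.002)]
[np.float64(-0.0), np.float64(6.0), np.float64(19.1)] [np.float64(-0.36), np.float64(-0.002), np.float64(0.002)]
[np.float64(-0.1), np.float64(9.0), np.float64(25.0)] [np.float64(-0.48), np.float64(-0.002), np.float64(0.002)]
[np.float64(-0.1), np.float64(12.6), np.float64(30.5)] [np.float64(-0.6), np.float64(-0.002), np.float64(0.002)]
```

Call:
apply_moves:
  offset:
    - [0,1.3,6.5]
    - [0,2.8,13]
    - [0,5.2,19]
    - [0,8.4,25]
    - [0,12.2,30.5]
  dr:
    - [-0.12,0,0]
    - [-0.24,0,0]
    - [-0.36,0,0]
    - [-0.48,0,0]
    - [-0.6,0,0]

```text
time: 5.2
position: [0.7042, 0.0157, 0.1386]
tool_rot: [-2.015, 1.567, -1.492]
wrist_force: [-0.0, -4.2, -0.4]
grip_width: 0.0131
```

Call:
apply_moves:
  offset:
    - [0,0,0]
    - [0,0,0]
    - [0,0,0]
    - [0,0,0]
  dr:
    - [0,0,0]
    - [0,0,0]
    - [0,0,0]
    - [0,0,0]
  fingers: 45

```text
time: 5.6
position: [0.7035, 0.0203, 0.1386]
tool_rot: [1.346, 1.57, 1.866]
wrist_force: [-0.1, -0.3, 0.1]
grip_width: 0.0358
```

```bash
python3 -c "
from h import *
arc([])"
```

```text
r 0.0524 phi -0.966 psi 0.52
t 5.6 pos [0.7035 0.0203 0.1386] psi 0.52 w 0.0358 F [-0.1 -0.3  0.1] q7 0.53
```

Call:
apply_moves:
  offset:
    - [-40,0,0]
    - [-80,0,0]
    - [-80,0,0]
  dr:
    - [0,0,0]
    - [0,0,0]
    - [0,0,0]

```text
time: 5.9
position: [0.7074, 0.0196, 0.2258]
tool_rot: [-0.395, 1.559, 0.125]
wrist_force: [0.2, 0.6, 0.7]
grip_width: 0.039
```

```bash
python3 -c "
from h import *
plan([(.472,-.294,.18,1.02)])"
```

```text
t 5.9 pos [0.7074 0.0196 0.2258] psi 0.52 w 0.039 F [0.2 0.6 0.7] q7 0.52
[np.float64(42.4), np.float64(-155.1), np.float64(-360.6)] [np.float64(-0.5), np.float64(0.01), np.float64(0.007)]
```

Call:
apply_moves:
  offset:
    - [42,-155,-361]
    - [42,-155,-361]
    - [42,-155,-361]
    - [42,-155,-361]
    - [42,-155,-361]
  dr:
    - [0,0,0]
    - [-0.1,0,0]
    - [-0.2,0,0]
    - [-0.3,0,0]
    - [-0.4,0,0]
  fingers: 75

```text
time: 6.4
position: [0.5529, -0.1803, 0.1919]
tool_rot: [-0.175, 1.57, 0.749]
wrist_force: [1.2, -0.7, -0.2]
grip_width: 0.0637
```

```bash
python3 -c "
from h import *
plan([(.472,-.294,.18,1.02)])"
```

```text
t 6.4 pos [ 0.5529 -0.1803  0.1919] psi 0.924 w 0.0637 F [ 1.2 -0.7 -0.2] q7 1.23
[np.float64(11.8), np.float64(-3.9), np.float64(-139.5)] [np.float64(-0.096), np.float64(0.001), np.float64(0.0)]
```

Call:
apply_moves:
  offset:
    - [12,-4,-139]
    - [12,-4,-139]
    - [12,-4,-139]
    - [12,-4,-139]
    - [12,-4,-139]
  dr:
    - [-0.05,0,0]
    - [-0.1,0,0]
    - [-0.1,0,0]
    - [-0.1,0,0]
    - [-0.1,0,0]

```text
time: 6.9
position: [0.4729, -0.2927, 0.18]
tool_rot: [-0.032, 1.57, 0.985]
wrist_force: [0.7, 0.5, -0.6]
grip_width: 0.0652
```

```bash
python3 - <<'E'
from h import *
plan([(.472,-.294,.077,1.02)])
s=snapshot("scene");t=snapshot("top")
cv2.imwrite("pics/s2.png",s[:,:,::-1]);cv2.imwrite("pics/t2.png",t[:,:,::-1])
a=np.hstack([cv2.resize(s[220:320,150:250],(400,400),interpolation=2),cv2.resize(t[180:260,240:320],(400,400),interpolation=2)]);cv2.imwrite("pics/a2.png",a[:,:,::-1])
cv2.imwrite("pics/a2b.png",cv2.resize(s[210:320,280:400],None,fx=5,fy=5,interpolation=2)[:,:,::-1])
E
```

```text
t 6.9 pos [ 0.4729 -0.2927  0.18  ] psi 1.017 w 0.0652 F [ 0.7  0.5 -0.6] q7 1.57
[np.float64(103.0), np.float64(0.1), np.float64(-1.6)] [np.float64(-0.003), np.float64(0.001), np.float64(0.0)]
```

View pics/a2.png

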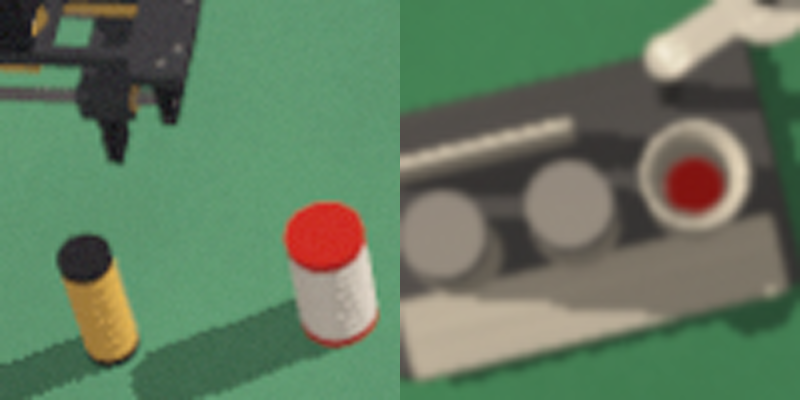

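View pics/a2b.png

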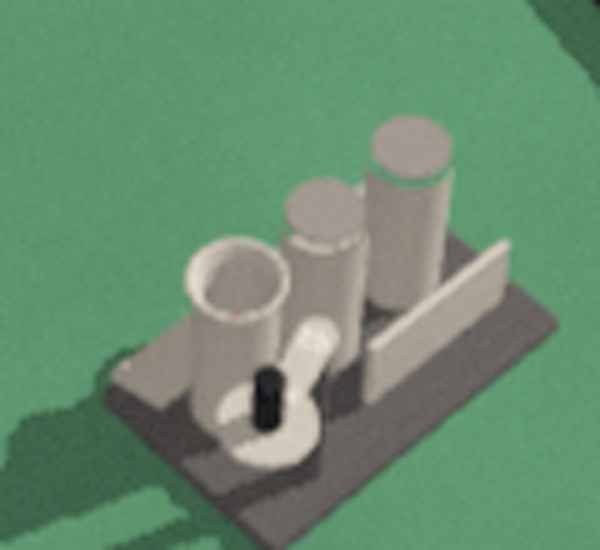

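The cover is open and the mouth is visible. The rim centre is at crop (694,175) in the top view and (238,279) in the scene view. Now I measure it.

```bash
python3 - <<'E'
from h import *
print(ray("top",(240+294.5/5-.5,180+176/5-.5),.12),ray("scene",(280+238.5/5-.5,210+279.5/5-.5),.12))
E
```

```text
[0.61850169 0.0518094  0.12      ] [0.62039649 0.04982711 0.12      ]
```

Call:
apply_moves:
  offset:
    - [30,0,-1.5]
    - [65,0,-1.5]
    - [100,0,-1.5]
    - [103,0,-1.5]
    - [103,0,-1.5]
  dr:
    - [0,0,0]
    - [0,0,0]
    - [0,0,0]
    - [0,0,0]
    - [0,0,0]

```text
time: 7.5
position: [0.4733, -0.2925, 0.0768]
tool_rot: [1.311, 1.569, 2.334]
wrist_force: [-1.5, 0.2, -0.1]
grip_width: 0.0652
```

Call:
apply_moves:
  offset:
    - [0,0,0]
    - [0,0,0]
    - [0,0,0]
    - [0,0,0]
    - [0,0,0]
  dr:
    - [0,0,0]
    - [0,0,0]
    - [0,0,0]
    - [0,0,0]
    - [0,0,0]
  fingers: 0

```text
time: 8.0
position: [0.4727, -0.294, 0.0775]
tool_rot: [-1.354, 1.57, -0.334]
wrist_force: [0.1, 0.5, 0.5]
grip_width: 0.0329
```

Call:
apply_moves:
  offset:
    - [0,0,0]
    - [0,0,0]
    - [0,0,0]
  dr:
    - [0,0,0]
    - [0,0,0]
    - [0,0,0]

```text
time: 8.3
position: [0.4725, -0.2938, 0.077]
tool_rot: [1.287, 1.571, 2.307]
wrist_force: [-0.7, 0.3, -1.0]
grip_width: 0.0091
```

```bash
python3 - <<'E'
from h import *
plan([])
E
```

```text
t 8.3 pos [ 0.4725 -0.2938  0.077 ] psi 1.02 w 0.0091 F [-0.7  0.3 -1. ] q7 1.61
```

The opening of 9 mm is less than the roll's 32 mm, so the fingers have missed it. I'll look before moving.

```bash
python3 - <<'E'
from h import *
s=snapshot("scene");t=snapshot("top")
cv2.imwrite("pics/s3.png",s[:,:,::-1]);cv2.imwrite("pics/t3.png",t[:,:,::-1])
a=np.hstack([cv2.resize(s[240:340,140:240],(400,400),interpolation=2),cv2.resize(t[220:320,380:480],(400,400),interpolation=2)]);cv2.imwrite("pics/a3.png",a[:,:,::-1])
E
```

```text
(no output)
```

View pics/a3.png

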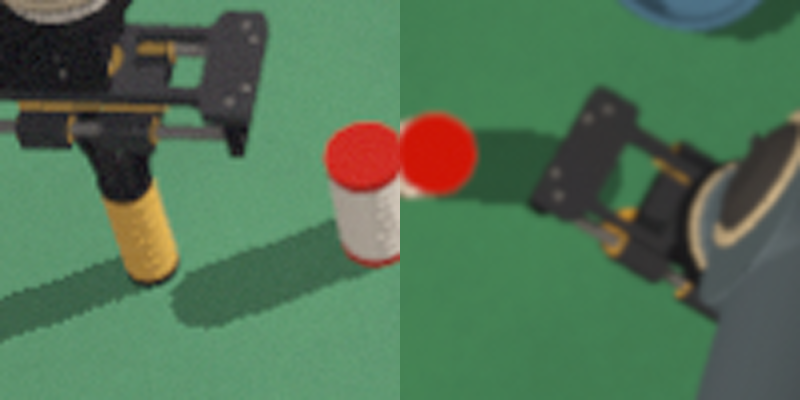

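View pics/s3.png

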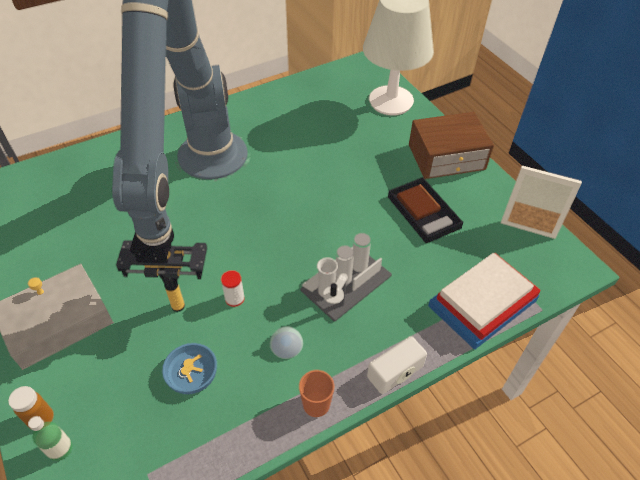

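```bash
python3 - <<'E'
from h import *
o=env.observe();p=o["position"];R0=R.from_euler("xyz",o["tool_rot"]).as_matrix()
print(o["grip_width"],R0.round(3).tolist())
s=cv2.imread("pics/s3.png")
b=s.copy()
b=cv2.resize(s[220:330,120:230],None,fx=5,fy=5,interpolation=2)
P=[p,p-R0[:,0]*.019,p-R0[:,0]*.07,p+R0[:,2]*.02,p-R0[:,2]*.02,[.472,-.294,.1],[.472,-.294,0]]
uv=proj("scene",np.array(P));print(uv.round(1))
for i,u in enumerate(uv): 
    c=tuple(int(v) for v in (u-[120,220]+.5)*5);cv2.circle(b,c,3,(0,0,255),-1);cv2.putText(b,str(i),c,0,.5,(255,0,255))
cv2.imwrite("pics/a4.png",b)
E
```

```text
0.0032636279418046866 [[-0.0, -0.852, 0.523], [0.0, 0.523, 0.852], [-1.0, 0.0, 0.0]]
[[173.1 288.8]
 [171.6 284.3]
 [167.5 271.7]
 [181.4 289.1]
 [164.8 288.5]
 [171.1 283.2]
 [178.6 306. ]]
```

View pics/a4.png

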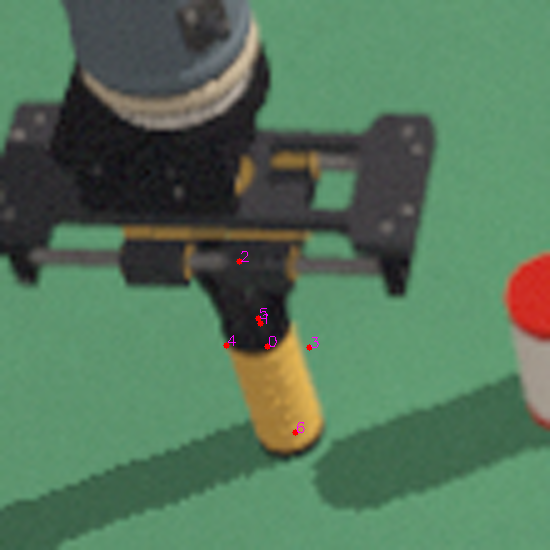

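```bash
python3 - <<'E'
from h import *
R0=rot(1.017)
def mark(img,x0,y0,w,h,f,n,P,out):
    b=cv2.resize(img[y0:y0+h,x0:x0+w],None,fx=f,fy=f,interpolation=2)
    for i,u in enumerate(proj(n,np.array(P))):
        c=tuple(int(v) for v in (u-[x0,y0]+.5)*f);cv2.circle(b,c,2,(0,0,255),-1);cv2.putText(b,str(i),c,0,.45,(255,0,255))
    cv2.imwrite(out,b)
p=np.array([.4729,-.2927,.18])
P=[p,p+R0[:,2]*.0326,p-R0[:,2]*.0326,p-R0[:,0]*.07]
mark(cv2.imread("pics/s2.png"),120,200,110,90,6,"scene",P,"pics/b1.png")
p=np.array([.4725,-.2938,.077])
P=[p,p+R0[:,2]*.0326,p-R0[:,2]*.0326,p-R0[:,0]*.07,[.472,-.294,.1]]
mark(cv2.imread("pics/t3.png"),400,220,110,90,6,"top",P,"pics/b2.png")
E
```

```text
(no output)
```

View pics/b1.png

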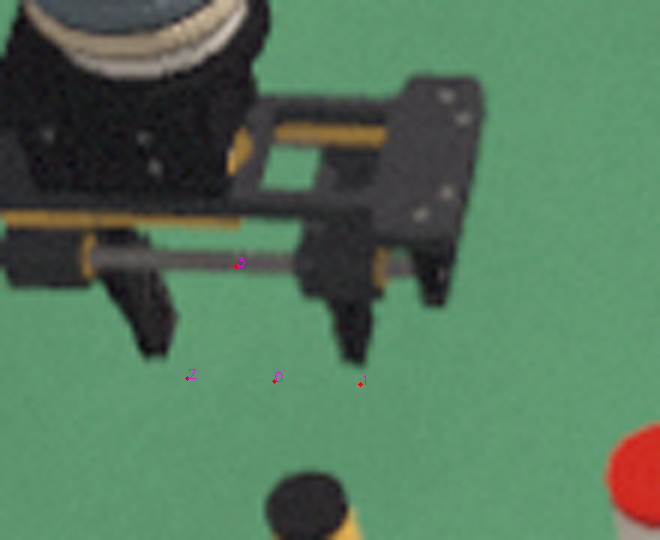

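View pics/b2.png

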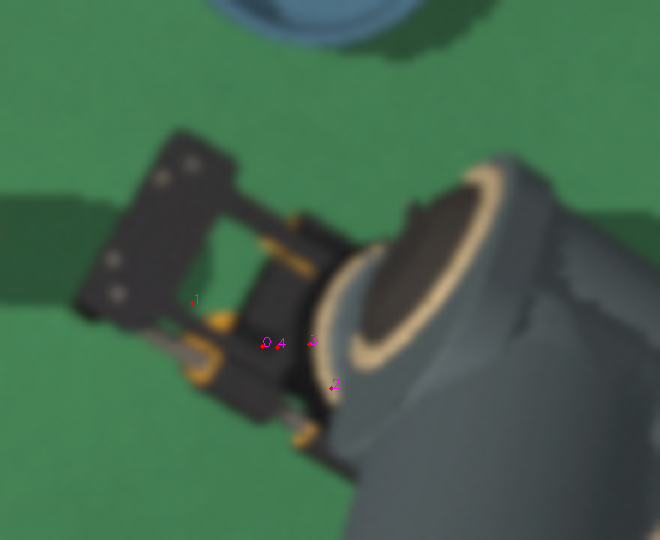

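```bash
python3 - <<'E'
from h import *
print(proj("scene",[[.6184,.0524,.1882],[.6184,.0524,.2]]))
plan([])
E
```

```text
[[328.30558014 246.86122559]
 [328.4137556  243.68531111]]
t 8.4 pos [ 0.4725 -0.2938  0.077 ] psi 1.02 w 0.0033 F [-0.2  0.1  0.2] q7 1.61
```

Call:
apply_moves:
  offset:
    - [-40,0,0]
    - [-80,0,0]
    - [-80,0,0]
    - [-80,0,0]
  dr:
    - [0,0,0]
    - [0,0,0]
    - [0,0,0]
    - [0,0,0]

```text
time: 8.8
position: [0.473, -0.294, 0.1579]
tool_rot: [-1.352, 1.569, -0.332]
wrist_force: [0.5, 0.1, -0.9]
grip_width: 0.0001
```

```bash
python3 - <<'E'
from h import *
o=env.observe();p=o["position"];R0=R.from_euler("xyz",o["tool_rot"]).as_matrix();print(p,o["grip_width"])
P=[p,p-R0[:,0]*.07,[.472,-.294,.1],[.472,-.294,0]]
out=[]
for n,(x0,y0) in (("scene",(120,210)),("top",(395,230))):
    im=snapshot(n)[:,:,::-1];cv2.imwrite(f"pics/{n}5.png",im)
    b=cv2.resize(im[y0:y0+100,x0:x0+100],None,fx=4,fy=4,interpolation=2)
    for i,u in enumerate(proj(n,np.array(P))):
        c=tuple(int(v) for v in (u-[x0,y0]+.5)*4);cv2.circle(b,c,2,(0,0,255),-1);cv2.putText(b,str(i),c,0,.45,(255,0,255))
    out.append(b)
cv2.imwrite("pics/b3.png",np.hstack(out))
E
```

```text
[ 0.47299935 -0.2940033   0.15794138] 0.00010055659312608109
```

View pics/b3.png

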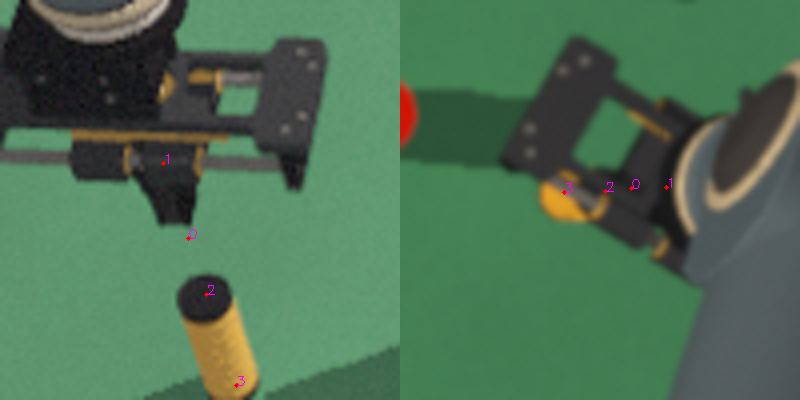

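```bash
python3 - <<'E'
from h import *
from scipy.optimize import least_squares
p=np.array([.473,-.294,.158]);R0=rot(1.02)
def tri(s,t):
    f=lambda X:np.r_[proj("scene",X)[0]-s,proj("top",X)[0]-t]
    r=least_squares(f,[.5,-.25,.2]);return r.x,f(r.x)
S=lambda a,b:np.array([120+(a+.5)/4-.5,210+(b+.5)/4-.5]);T=lambda a,b:np.array([395+(a-400+.5)/4-.5,230+(b+.5)/4-.5])
for s,t in (((310,64),(530,142)),((293,123),(574,65)),((206,299),(620,190))):
    X,e=tri(S(*s),T(*t));print(X.round(4),e.round(2),(R0.T@(X-p)).round(4))
E
```

```text
[ 0.4961 -0.2073  0.2866] [-0.08 -0.01 -0.07 -0.03] [-0.1286  0.0257  0.086 ]
[ 0.5343 -0.2306  0.2911] [0.45 0.03 0.41 0.18] [-0.1331 -0.0191  0.0861]
[ 0.4741 -0.2988  0.1018] [-1.76 -0.15 -1.64 -0.7 ] [ 0.0562 -0.0035 -0.0035]
```

```bash
python3 - <<'E'
import cv2,numpy as np
o=[]
for n,(x0,y0) in (("scene",(110,190)),("top",(400,225))):
    im=cv2.imread(f"pics/{n}5.png");o.append(cv2.resize(im[y0:y0+100,x0:x0+80],None,fx=5,fy=5,interpolation=2))
g=np.hstack(o); g=np.clip((g/255.)**.55*255,0,255).astype(np.uint8)
cv2.imwrite("pics/b4.png",g)
E
```

```text
(no output)
```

View pics/b4.png

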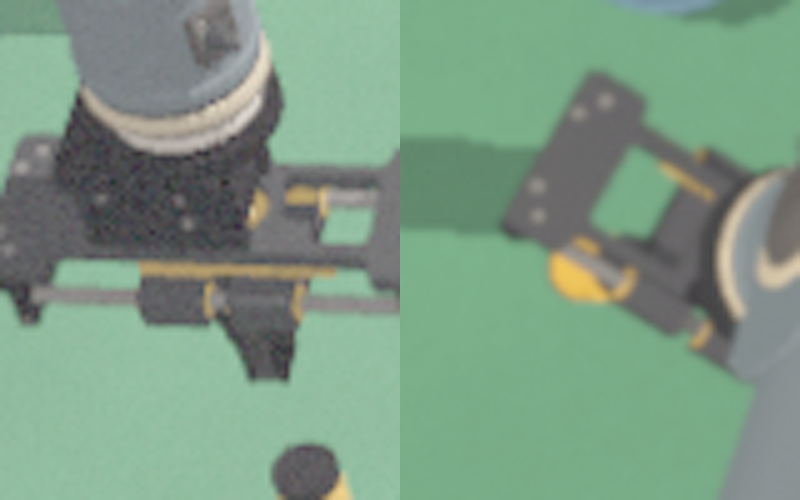

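```bash
python3 - <<'E'
from h import *
p=np.array([.473,-.294,.158]);R0=rot(1.02)
for v in [(-.1309,.0225,0),(-.1309,.0225,.086),(-.1309,.0225,-.086),(-.1309,-.0225,.086),(0,0,0),(0,.01,-.008),(-.01,0,0)]:
    print(v,proj("scene",p+R0@np.array(v)).round(1))
E
```

```text
(-0.1309, 0.0225, 0) [[156.7 224.7]]
(-0.1309, 0.0225, 0.086) [[196.7 226.1]]
(-0.1309, 0.0225, -0.086) [[116.6 223.4]]
(-0.1309, -0.0225, 0.086) [[193.2 242.3]]
(0, 0, 0) [[166.5 269.1]]
(0, 0.01, -0.008) [[163.9 265.5]]
(-0.01, 0, 0) [[165.7 266.5]]
```

```bash
python3 - <<'E'
from h import *
from scipy.optimize import least_squares
p=np.array([.473,-.294,.158]);R0=rot(1.02)
def tri(s,t):
    f=lambda X:np.r_[proj("scene",X)[0]-s,proj("top",X)[0]-t]
    r=least_squares(f,[.5,-.25,.2]);return r.x,f(r.x)
X,e=tri((153,250),(461,292.6));print(X.round(4),e.round(2),(R0.T@(X-p)).round(4))
for h in (.05,.08,.1,.13):
  for y in (-.03,0,.03):
    print(h,y,proj("scene",p+R0@np.array((-h,y,0))).round(1),proj("top",p+R0@np.array((-h,y,0))).round(1))
E
```

```text
[ 0.4373 -0.3036  0.1954] [0.69 0.07 0.63 0.26] [-0.0374  0.0254 -0.0269]
0.05 -0.03 [[159.4 266.7]] [[465.4 264.6]]
0.05 0 [[162.2 255.9]] [[458.6 276.5]]
0.05 0.03 [[164.8 245.4]] [[451.7 288.4]]
0.08 -0.03 [[156.6 258.4]] [[469.5 264.2]]
0.08 0 [[159.4 247.6]] [[462.5 276.4]]
0.08 0.03 [[162.1 237. ]] [[455.5 288.5]]
0.1 -0.03 [[154.7 252.8]] [[472.3 263.9]]
0.1 0 [[157.5 241.9]] [[465.2 276.3]]
0.1 0.03 [[160.3 231.3]] [[458.1 288.7]]
0.13 -0.03 [[151.6 244. ]] [[476.7 263.5]]
0.13 0 [[154.6 233. ]] [[469.5 276.1]]
0.13 0.03 [[157.5 222.4]] [[462.2 288.8]]
```

The evidence points to one cause. The gripper frame triangulates where it should, but the visible fingertips appear about 25 mm higher than the reported TCP. That explains why the fingers closed above the roll without touching it. I'll check by carefully touching the roll's top with the closed fingers.

Call:
apply_moves:
  offset:
    - [35,0,0]
    - [70,0,0]
    - [76,0,0]
    - [78,0,0]
    - [80,0,0]
  dr:
    - [0,0,0]
    - [0,0,0]
    - [0,0,0]
    - [0,0,0]
    - [0,0,0]

```text
time: 9.4
position: [0.4731, -0.2943, 0.0776]
tool_rot: [-1.578, 1.57, -0.559]
wrist_force: [0.6, -0.7, 0.4]
grip_width: 0.0003
```

Call:
apply_moves:
  offset:
    - [1.5,0,0]
    - [3,0,0]
    - [3,0,0]
  dr:
    - [0,0,0]
    - [0,0,0]
    - [0,0,0]

```text
time: 9.7
position: [0.4739, -0.2946, 0.0763]
tool_rot: [-1.406, 1.567, -0.386]
wrist_force: [-0.0, 0.4, 6.4]
grip_width: 0.0002
```

Call:
apply_moves:
  offset:
    - [1.5,0,0]
    - [3,0,0]
    - [3,0,0]
  dr:
    - [0,0,0]
    - [0,0,0]
    - [0,0,0]

```text
time: 10.0
position: [0.4759, -0.2957, 0.0763]
tool_rot: [-1.398, 1.562, -0.379]
wrist_force: [-4.3, 2.9, 23.3]
grip_width: 0.0007
```

The touch registered at TCP z = 0.0763, where the roll's top is at 0.100. The real fingertips are therefore 24 mm above the reported TCP, and I'll use that correction from here. Next I lift, open and grasp lower.

Call:
apply_moves:
  offset:
    - [-6,0,0]
    - [-30,0,0]
    - [-45,0,0]
    - [-45,0,0]
    - [-45,0,0]
  dr:
    - [0,0,0]
    - [0,0,0]
    - [0,0,0]
    - [0,0,0]
    - [0,0,0]

```text
time: 10.5
position: [0.4725, -0.2937, 0.1162]
tool_rot: [-1.116, 1.57, -0.096]
wrist_force: [-1.1, 0.1, -0.6]
grip_width: 0.0002
```

Call:
apply_moves:
  offset:
    - [0,0,0]
    - [0,0,0]
    - [0,0,0]
    - [0,0,0]
    - [0,0,0]
  dr:
    - [0,0,0]
    - [0,0,0]
    - [0,0,0]
    - [0,0,0]
    - [0,0,0]
  fingers: 75

```text
time: 11.0
position: [0.4724, -0.2937, 0.1158]
tool_rot: [1.591, 1.57, 2.611]
wrist_force: [0.4, 0.6, -0.2]
grip_width: 0.0324
```

Call:
apply_moves:
  offset:
    - [0,0,0]
    - [0,0,0]
    - [0,0,0]
    - [0,0,0]
    - [0,0,0]
  dr:
    - [0,0,0]
    - [0,0,0]
    - [0,0,0]
    - [0,0,0]
    - [0,0,0]

```text
time: 11.5
position: [0.4725, -0.2938, 0.1161]
tool_rot: [-0.056, 1.571, 0.964]
wrist_force: [0.2, -0.1, 0.2]
grip_width: 0.064
```

```bash
python3 - <<'E'
from h import *
plan([(.473,-.295,.050,1.02)])
p=env.observe()["position"]+[0,0,.024];R0=rot(1.02)
P=[p,p+R0[:,2]*.0326,p-R0[:,2]*.0326,[.473,-.295,.1],[.473,-.295,0]]
out=[]
for n,(x0,y0) in (("scene",(120,210)),("top",(395,230))):
    im=snapshot(n)[:,:,::-1];cv2.imwrite(f"pics/{n}6.png",im)
    b=cv2.resize(im[y0:y0+100,x0:x0+100],None,fx=4,fy=4,interpolation=2)
    for i,u in enumerate(proj(n,np.array(P))):
        c=tuple(int(v) for v in (u-[x0,y0]+.5)*4);cv2.circle(b,c,2,(0,0,255),-1);cv2.putText(b,str(i),c,0,.45,(255,0,255))
    out.append(b)
cv2.imwrite("pics/b6.png",np.hstack(out))
E
```

```text
t 11.5 pos [ 0.4725 -0.2938  0.1161] psi 1.02 w 0.064 F [ 0.2 -0.1  0.2] q7 1.6
[np.float64(66.1), np.float64(-1.0), np.float64(-0.8)] [np.float64(-0.0), np.float64(0.0), np.float64(0.0)]
```

View pics/b6.png

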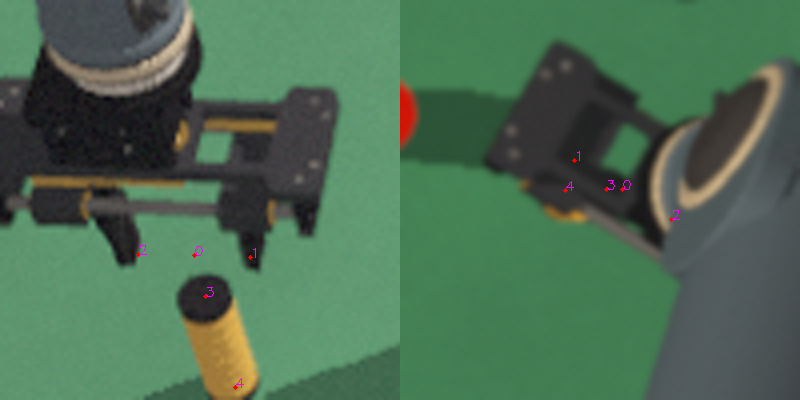

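With the correction, the markers sit on the fingertips at crop (138,254) and (250,257). The roll's top, at (206,299), lies between them. I descend and grip.

Call:
apply_moves:
  offset:
    - [30,-1.5,-0.5]
    - [60,-1.5,-0.5]
    - [66,-1.5,-0.5]
    - [66,-1.5,-0.5]
  dr:
    - [0,0,0]
    - [0,0,0]
    - [0,0,0]
    - [0,0,0]

```text
time: 12.0
position: [0.4729, -0.2947, 0.0493]
tool_rot: [1.678, 1.569, 2.698]
wrist_force: [0.7, -0.5, -0.2]
grip_width: 0.0651
```

Call:
apply_moves:
  offset:
    - [0,0,0]
    - [0,0,0]
    - [0,0,0]
    - [0,0,0]
    - [0,0,0]
  dr:
    - [0,0,0]
    - [0,0,0]
    - [0,0,0]
    - [0,0,0]
    - [0,0,0]
  fingers: 0

```text
time: 12.5
position: [0.4737, -0.2951, 0.0505]
tool_rot: [-1.383, 1.57, -0.363]
wrist_force: [-0.3, 0.3, 0.7]
grip_width: 0.0333
```

Call:
apply_moves:
  offset:
    - [0,0,0]
    - [0,0,0]
    - [0,0,0]
  dr:
    - [0,0,0]
    - [0,0,0]
    - [0,0,0]

```text
time: 12.8
position: [0.4738, -0.2953, 0.0504]
tool_rot: [-1.577, 1.57, -0.557]
wrist_force: [-1.1, -0.5, 2.7]
grip_width: 0.0311
```

```bash
python3 - <<'E'
from h import *
plan([])
E
```

```text
t 12.8 pos [ 0.4738 -0.2953  0.0504] psi 1.02 w 0.0311 F [-1.1 -0.5  2.7] q7 1.63
```

The grip reads 31.1 mm, so the roll is held. Next I lift and carry it.

Call:
apply_moves:
  offset:
    - [-20,0,0]
    - [-65,0,0]
    - [-110,0,0]
    - [-155,0,0]
    - [-170,0,0]
  dr:
    - [0,0,0]
    - [0,0,0]
    - [0,0,0]
    - [0,0,0]
    - [0,0,0]

```text
time: 13.3
position: [0.4753, -0.2961, 0.2244]
tool_rot: [-1.435, 1.564, -0.415]
wrist_force: [0.9, -0.2, -2.0]
grip_width: 0.0317
```

```bash
python3 - <<'E'
from h import *
plan([(.6195,.0508,.22,1.02)])
E
```

```text
t 13.3 pos [ 0.4753 -0.2961  0.2244] psi 1.02 w 0.0317 F [ 0.9 -0.2 -2. ] q7 1.57
[np.float64(4.4), np.float64(58.7), np.float64(371.0)] [np.float64(0.0), np.float64(0.001), np.float64(0.007)]
```

Call:
apply_moves:
  offset:
    - [0,6,37]
    - [0,12,80]
    - [0,19,120]
    - [0,25,160]
    - [0,32,200]
  dr:
    - [0,0,0]
    - [0,0,0]
    - [0,0,0]
    - [0,0,0]
    - [0,0,0]

```text
time: 13.8
position: [0.5506, -0.1061, 0.2191]
tool_rot: [1.899, 1.569, 2.919]
wrist_force: [0.5, 0.1, -2.3]
grip_width: 0.0314
```

Call:
apply_moves:
  offset:
    - [0,6,40]
    - [0,12,80]
    - [0,19,120]
    - [0,25,155]
    - [0,27,171]
  dr:
    - [0,0,0]
    - [0,0,0]
    - [0,0,0]
    - [0,0,0]
    - [0,0,0]

```text
time: 14.3
position: [0.6172, 0.0571, 0.2186]
tool_rot: [1.317, 1.568, 2.343]
wrist_force: [-0.4, 0.2, -2.7]
grip_width: 0.0313
```

Call:
apply_moves:
  offset:
    - [0,0,0]
    - [0,0,0]
    - [0,0,0]
  dr:
    - [0,0,0]
    - [0,0,0]
    - [0,0,0]

```text
time: 14.6
position: [0.6169, 0.0491, 0.2199]
tool_rot: [-3.131, 1.569, -2.115]
wrist_force: [-0.4, -0.0, -2.4]
grip_width: 0.0311
```

```bash
python3 - <<'E'
from h import *
plan([(.6195,.0508,.195,1.02)])
out=[]
for n,(x0,y0) in (("scene",(280,190)),("top",(240,160))):
    im=snapshot(n)[:,:,::-1];cv2.imwrite(f"pics/{n}7.png",im)
    out.append(cv2.resize(im[y0:y0+120,x0:x0+100],None,fx=4,fy=4,interpolation=2))
cv2.imwrite("pics/b7.png",np.hstack(out))
E
```

```text
t 14.6 pos [0.6169 0.0491 0.2199] psi 1.016 w 0.0311 F [-0.4 -0.  -2.4] q7 0.89
[np.float64(24.8), np.float64(-1.3), np.float64(2.9)] [np.float64(-0.004), np.float64(-0.002), np.float64(0.0)]
```

View pics/b7.png

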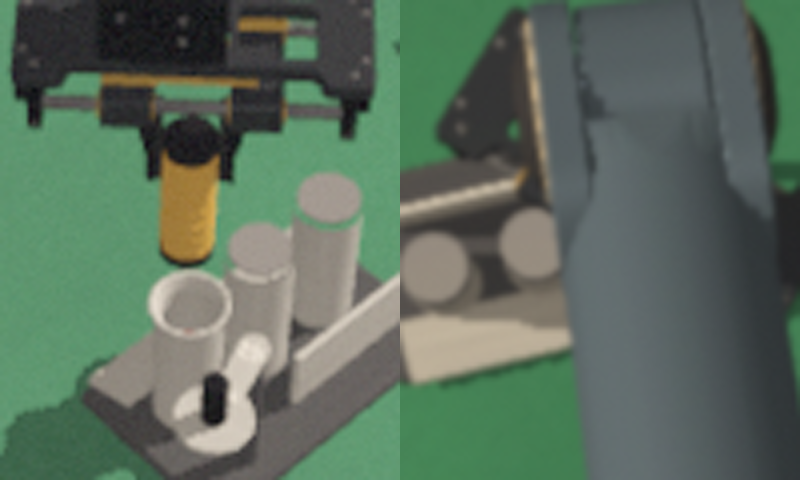

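The roll hangs upright, with its top at crop (192,140) and its base at (188,262). The rim centre is at (190,303). I'll compare roll and mouth within this one camera view.

```bash
python3 - <<'E'
from h import *
m=lambda a,b:(280+(a+.5)/4-.5,190+(b+.5)/4-.5)
print("rolltop",ray("scene",m(192,140),.2695),"mouth",ray("scene",m(189.5,303.5),.12))
for P in ([.6169,.0491,.2695],[.6169,.0491,.1695]): print(((proj("scene",P)[0]-[280,190]+.5)*4-.5).round(0))
b=cv2.resize(cv2.imread("pics/scene7.png")[205:275,310:345],None,fx=10,fy=10,interpolation=2)
def ell(p,r):
    th=np.linspace(0,2*np.pi,40);q=np.c_[p[0]+r*np.cos(th),p[1]+r*np.sin(th),0*th+p[2]]
    return ((proj("scene",q)-[310,205]+.5)*10).astype(np.int32)
for p,r in (((.6169,.0491,.2695),.016),((.6169,.0491,.1695),.016),((.6195,.0508,.12),.0255),((.6195,.0508,.12),.0215)):
    cv2.polylines(b,[ell(p,r)],True,(0,0,255),1)
cv2.imwrite("pics/b8.png",b[:600])
E
```

```text
rolltop [0.61825376 0.04875071 0.2695    ] mouth [0.62042165 0.04925496 0.12      ]
[191. 138.]
[188. 249.]
```

View pics/b8.png

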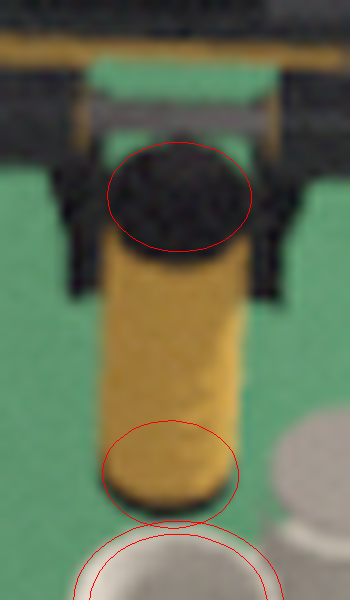

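Call:
apply_moves:
  offset:
    - [10,-2,2]
    - [30,-2.3,3.2]
    - [45,-2.3,3.2]
    - [45,-2.3,3.2]
  dr:
    - [0,0,0]
    - [0,0,0]
    - [0,0,0]
    - [0,0,0]

```text
time: 15.1
position: [0.6189, 0.0529, 0.1719]
tool_rot: [2.271, 1.565, -2.992]
wrist_force: [-0.3, -0.3, -2.9]
grip_width: 0.0312
```

Call:
apply_moves:
  offset:
    - [3,0,0]
    - [6,0,0]
    - [9,0,0]
    - [12,0,0]
    - [12,0,0]
  dr:
    - [0,0,0]
    - [0,0,0]
    - [0,0,0]
    - [0,0,0]
    - [0,0,0]

```text
time: 15.6
position: [0.6212, 0.0525, 0.163]
tool_rot: [-2.359, 1.57, -1.34]
wrist_force: [0.8, -2.2, -2.2]
grip_width: 0.0314
```

```bash
python3 - <<'E'
from h import *
plan([(.6195,.0508,.195,1.02)])
im=snapshot("scene")[:,:,::-1]
cv2.imwrite("pics/b9.png",cv2.resize(im[200:290,290:370],None,fx=6,fy=6,interpolation=2))
E
```

```text
t 15.6 pos [0.6212 0.0525 0.163 ] psi 1.019 w 0.0314 F [ 0.8 -2.2 -2.2] q7 0.89
[np.float64(-32.0), np.float64(0.5), np.float64(-2.4)] [np.float64(-0.001), np.float64(-0.001), np.float64(0.001)]
```

View pics/b9.png

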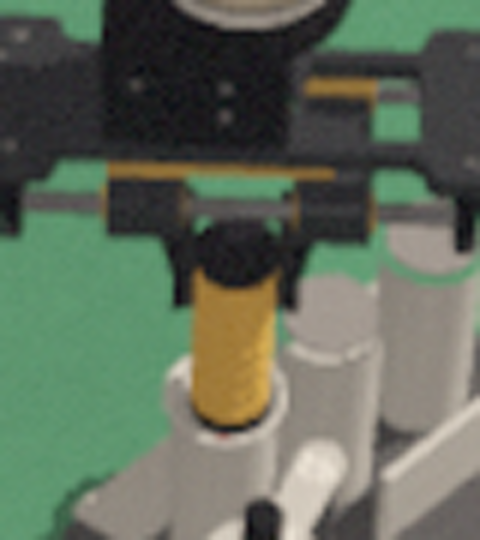

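The roll's base is inside the mouth, at u = 233 against the rim centre's 226. It is about 2 mm too far towards +y, and the side force agrees. I shift it and go down.

Call:
apply_moves:
  offset:
    - [0,-0.6,-2]
    - [4,-0.6,-2.3]
    - [8,-0.6,-2.3]
    - [12,-0.6,-2.3]
    - [12,-0.6,-2.3]
  dr:
    - [0,0,0]
    - [0,0,0]
    - [0,0,0]
    - [0,0,0]
    - [0,0,0]

```text
time: 16.15
position: [0.6201, 0.0511, 0.15]
tool_rot: [2.389, 1.57, -2.874]
wrist_force: [0.4, -2.3, -3.2]
grip_width: 0.0316
```

Call:
apply_moves:
  offset:
    - [5,-0.4,-0.8]
    - [10,-0.4,-0.8]
    - [15,-0.4,-0.8]
    - [20,-0.4,-0.8]
    - [22,-0.4,-0.8]
  dr:
    - [0,0,0]
    - [0,0,0]
    - [0,0,0]
    - [0,0,0]
    - [0,0,0]

```text
time: 16.65
position: [0.6203, 0.0504, 0.1284]
tool_rot: [1.664, 1.571, 2.684]
wrist_force: [1.0, -1.3, -0.8]
grip_width: 0.0314
```

Call:
apply_moves:
  offset:
    - [4,0,0]
    - [8,0,0]
    - [12,0,0]
    - [16,0,0]
    - [16,0,0]
  dr:
    - [0,0,0]
    - [0,0,0]
    - [0,0,0]
    - [0,0,0]
    - [0,0,0]

```text
time: 17.15
position: [0.6205, 0.0502, 0.1128]
tool_rot: [-1.047, 1.57, -0.027]
wrist_force: [1.4, -1.8, -1.3]
grip_width: 0.0313
```

```bash
python3 - <<'E'
from h import *
plan([])
im=snapshot("scene")[:,:,::-1]
cv2.imwrite("pics/b10.png",cv2.resize(im[200:290,290:370],None,fx=6,fy=6,interpolation=2))
E
```

```text
t 17.15 pos [0.6205 0.0502 0.1128] psi 1.02 w 0.0313 F [ 1.4 -1.8 -1.3] q7 0.9
```

View pics/b10.png

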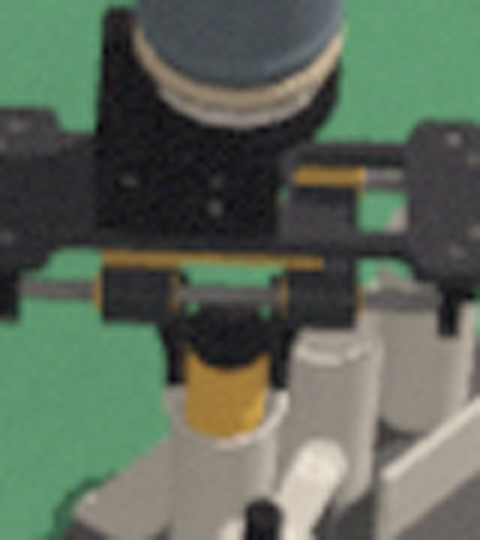

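Call:
apply_moves:
  offset:
    - [3,0,0]
    - [6,0,0]
    - [9,0,0]
    - [11,0,0]
    - [11,0,0]
  dr:
    - [0,0,0]
    - [0,0,0]
    - [0,0,0]
    - [0,0,0]
    - [0,0,0]

```text
time: 17.7
position: [0.6206, 0.0501, 0.1018]
tool_rot: [-1.223, 1.57, -0.203]
wrist_force: [2.7, -2.2, 1.3]
grip_width: 0.0311
```

```bash
python3 - <<'E'
from h import *
plan([])
im=snapshot("scene")[:,:,::-1]
cv2.imwrite("pics/b11.png",cv2.resize(im[210:290,290:370],None,fx=7,fy=7,interpolation=2))
E
```

```text
t 17.7 pos [0.6206 0.0501 0.1018] psi 1.02 w 0.0311 F [ 2.7 -2.2  1.3] q7 0.9
```

View pics/b11.png

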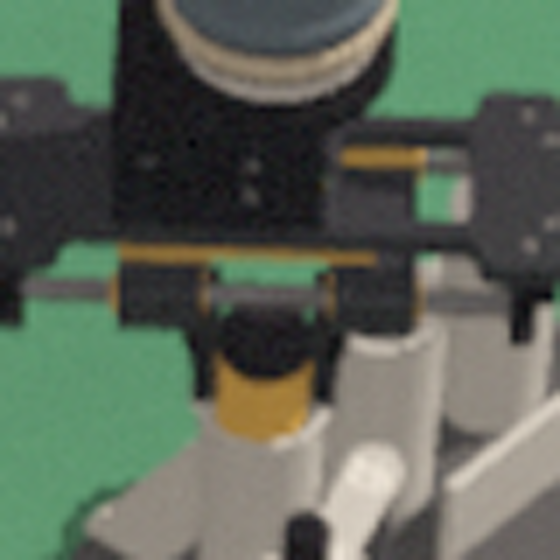

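Call:
apply_moves:
  offset:
    - [0,0,0]
    - [0,0,0]
    - [0,0,0]
    - [0,0,0]
  dr:
    - [0,0,0]
    - [0,0,0]
    - [0,0,0]
    - [0,0,0]
  fingers: 60

```text
time: 18.15
position: [0.6197, 0.051, 0.1017]
tool_rot: [1.711, 1.569, 2.732]
wrist_force: [-0.2, -0.4, 1.1]
grip_width: 0.0504
```

Call:
apply_moves:
  offset:
    - [-10,0,0]
    - [-35,0,0]
    - [-60,0,0]
    - [-60,0,0]
  dr:
    - [0,0,0]
    - [0,0,0]
    - [0,0,0]
    - [0,0,0]

```text
time: 18.55
position: [0.623, 0.0508, 0.1667]
tool_rot: [-0.839, 1.563, 0.181]
wrist_force: [0.2, -0.3, -0.9]
grip_width: 0.052
```

Call:
apply_moves:
  offset:
    - [0,0,0]
    - [0,0,0]
    - [0,0,0]
    - [0,0,0]
    - [0,0,0]
  dr:
    - [0,0,0]
    - [0,0,0]
    - [0,0,0]
    - [0,0,0]
    - [0,0,0]
  fingers: 0

```text
time: 19.05
position: [0.62, 0.0503, 0.1615]
tool_rot: [2.178, 1.57, -3.086]
wrist_force: [-0.1, -0.0, -0.2]
grip_width: 0.0197
```

```bash
python3 - <<'E'
from h import *
plan([(.620,.0505,.13,1.02)])
im=snapshot("scene")[:,:,::-1]
cv2.imwrite("pics/b12.png",cv2.resize(im[210:290,290:370],None,fx=7,fy=7,interpolation=2))
E
```

```text
t 19.05 pos [0.62   0.0503 0.1615] psi 1.02 w 0.0197 F [-0.1 -0.  -0.2] q7 0.9
[np.float64(31.5), np.float64(0.0), np.float64(0.2)] [np.float64(-0.0), np.float64(-0.001), np.float64(-0.001)]
```

View pics/b12.png

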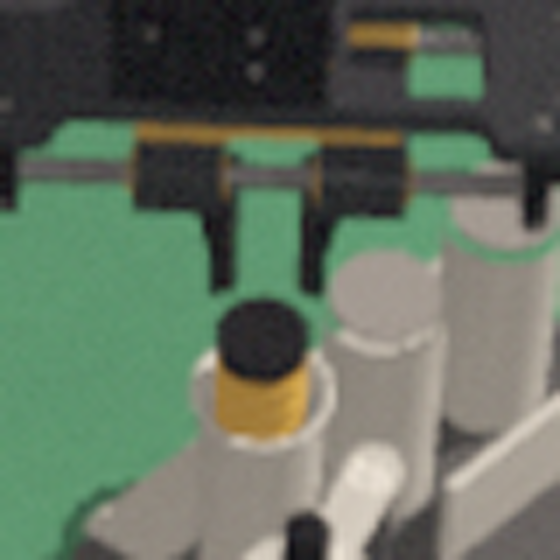

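The roll stands in the tube, proud of the rim, with the fingers above it. Now I press with the fingers shut.

Call:
apply_moves:
  offset:
    - [0,0,0]
    - [5,0,0]
    - [15,0,0]
    - [25,0,0]
    - [28,0,0]
  dr:
    - [0,0,0]
    - [0,0,0]
    - [0,0,0]
    - [0,0,0]
    - [0,0,0]

```text
time: 19.6
position: [0.619, 0.0503, 0.132]
tool_rot: [2.235, 1.567, -3.028]
wrist_force: [-0.2, 0.5, -0.0]
grip_width: 0.0001
```

Call:
apply_moves:
  offset:
    - [4,0,0]
    - [8,0,0]
    - [12,0,0]
    - [16,0,0]
    - [16,0,0]
  dr:
    - [0,0,0]
    - [0,0,0]
    - [0,0,0]
    - [0,0,0]
    - [0,0,0]

```text
time: 20.1
position: [0.6201, 0.0503, 0.1176]
tool_rot: [2.155, 1.57, -3.108]
wrist_force: [-0.2, 0.1, -0.5]
grip_width: 0.0006
```

Call:
apply_moves:
  offset:
    - [4,0,0]
    - [8,0,0]
    - [12,0,0]
    - [15,0,0]
    - [15,0,0]
  dr:
    - [0,0,0]
    - [0,0,0]
    - [0,0,0]
    - [0,0,0]
    - [0,0,0]

```text
time: 20.6
position: [0.62, 0.0503, 0.1023]
tool_rot: [2.212, 1.57, -3.051]
wrist_force: [-0.5, -0.4, 1.0]
grip_width: 0.0007
```

```bash
python3 - <<'E'
from h import *
plan([])
im=snapshot("scene")[:,:,::-1]
cv2.imwrite("pics/b13.png",cv2.resize(im[210:290,290:370],None,fx=7,fy=7,interpolation=2))
plan([])
E
```

```text
t 20.6 pos [0.62   0.0503 0.1023] psi 1.02 w 0.0007 F [-0.5 -0.4  1. ] q7 0.9
t 20.65 pos [0.6199 0.0503 0.1025] psi 1.02 w 0.0003 F [ 0.3 -0.9  0.5] q7 0.9
```

View pics/b13.png

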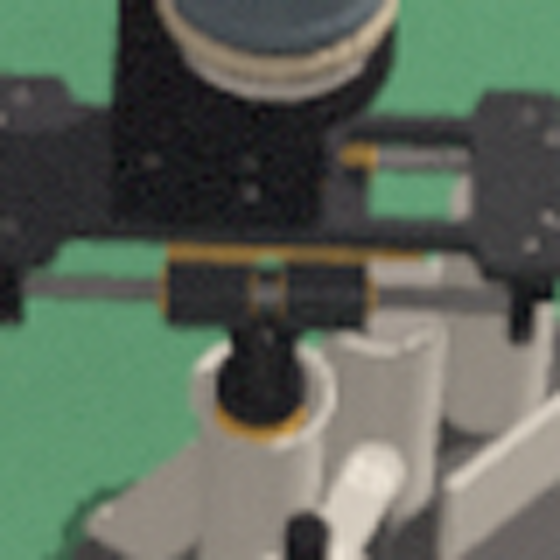

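The roll has sunk to near the rim. I continue pressing until it stops.

Call:
apply_moves:
  offset:
    - [2,0,0]
    - [4,0,0]
    - [4,0,0]
  dr:
    - [0,0,0]
    - [0,0,0]
    - [0,0,0]

```text
time: 20.95
position: [0.6202, 0.0504, 0.0988]
tool_rot: [1.919, 1.571, 2.939]
wrist_force: [-0.5, 0.0, 0.4]
grip_width: 0.0007
```

Call:
apply_moves:
  offset:
    - [1,0,0]
    - [2,0,0]
    - [2,0,0]
  dr:
    - [0,0,0]
    - [0,0,0]
    - [0,0,0]

```text
time: 21.25
position: [0.621, 0.0505, 0.0983]
tool_rot: [-0.73, 1.569, 0.29]
wrist_force: [-1.6, -0.3, 7.3]
grip_width: 0.0007
```

Call:
apply_moves:
  offset:
    - [1,0,0]
    - [2,0,0]
    - [2,0,0]
  dr:
    - [0,0,0]
    - [0,0,0]
    - [0,0,0]

```text
time: 21.55
position: [0.6222, 0.0507, 0.0984]
tool_rot: [-0.788, 1.566, 0.232]
wrist_force: [-2.2, -1.3, 14.8]
grip_width: 0.0007
```

It stopped hard at TCP z = 0.0983, which is exactly the predicted home height (0.122 − 0.0237). I lift and look.

Call:
apply_moves:
  offset:
    - [-10,0,0]
    - [-50,0,0]
    - [-90,0,0]
    - [-110,0,0]
    - [-110,0,0]
  dr:
    - [0,0,0]
    - [0,0,0]
    - [0,0,0]
    - [0,0,0]
    - [0,0,0]

```text
time: 22.05
position: [0.6224, 0.0505, 0.2087]
tool_rot: [-0.86, 1.564, 0.16]
wrist_force: [-0.4, 0.0, 0.4]
grip_width: 0.0
```

```bash
python3 - <<'E'
from h import *
plan([(.703,.0165,.195,.52)])
im=snapshot("scene")[:,:,::-1];cv2.imwrite("pics/scene14.png",im)
b=cv2.resize(im[210:290,290:370],None,fx=7,fy=7,interpolation=2)
cv2.imwrite("pics/b14.png",b)
m=lambda a,b:(290+(a+.5)/7-.5,210+(b+.5)/7-.5)
E
```

```text
t 22.05 pos [0.6224 0.0505 0.2087] psi 1.02 w 0.0 F [-0.4  0.   0.4] q7 0.9
[np.float64(14.2), np.float64(-86.4), np.float64(13.1)] [np.float64(0.5), np.float64(0.006), np.float64(0.004)]
```

View pics/b14.png

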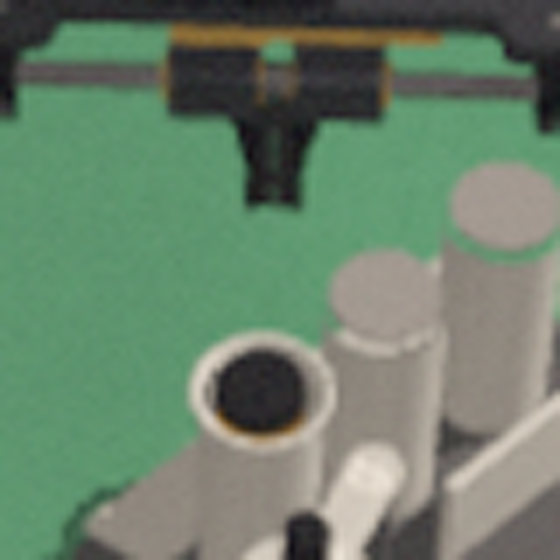

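The roll is home: its black cap, at (262,392), sits level within the rim. Next I locate the knob.

```bash
python3 - <<'E'
import cv2
im=cv2.imread("pics/scene14.png");cv2.imwrite("pics/b15.png",cv2.resize(im[255:325,300:380],None,fx=7,fy=7,interpolation=2))
t=cv2.imread("pics/t2.png");cv2.imwrite("pics/b16.png",cv2.resize(t[170:230,270:340],None,fx=8,fy=8,interpolation=2))
E
```

```text
(no output)
```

View pics/b15.png

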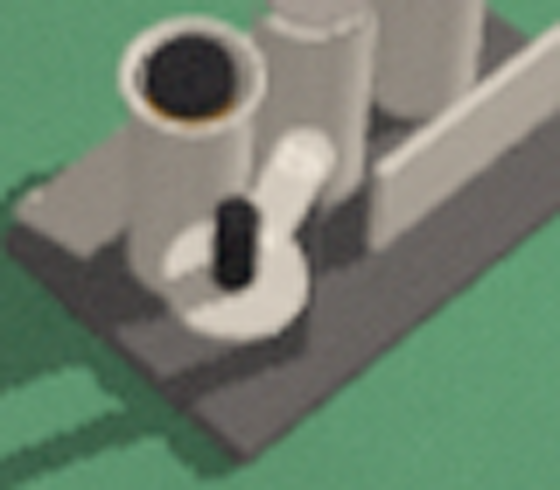

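View pics/b16.png

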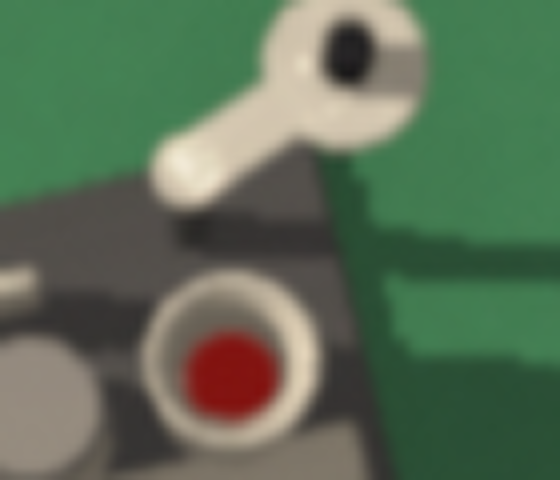

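```bash
python3 - <<'E'
from h import *
print(ray("scene",(300+236.5/7-.5,255+208/7-.5),.166),ray("top",(270+350.5/8-.5,170+45.5/8-.5),.166))
print("piv",ray("top",(270+185/8-.5,170+180/8-.5),.13), ray("scene",(300+304/7-.5,255+158/7-.5),.13))
plan([(.7025,.0175,.18,.52)])
E
```

```text
[0.70219565 0.01741482 0.166     ] [0.70244107 0.01829064 0.166     ]
piv [0.66994325 0.06495976 0.13      ] [0.67450216 0.0611719  0.13      ]
t 22.1 pos [0.6209 0.0504 0.2062] psi 1.02 w 0.0006 F [ 0.1  0.2 -0.3] q7 0.9
[np.float64(26.4), np.float64(-86.7), np.float64(14.6)] [np.float64(0.5), np.float64(0.002), np.float64(0.001)]
```

Call:
apply_moves:
  offset:
    - [0,-40,7]
    - [10,-75,14]
    - [20,-87,14.5]
    - [26,-87,14.5]
    - [26,-87,14.5]
  dr:
    - [0.12,0,0]
    - [0.24,0,0]
    - [0.36,0,0]
    - [0.46,0,0]
    - [0.46,0,0]
  fingers: 60

```text
time: 22.6
position: [0.7001, 0.0168, 0.1749]
tool_rot: [2.735, 1.564, -2.988]
wrist_force: [-0.3, -0.2, 0.2]
grip_width: 0.0327
```

Call:
apply_moves:
  offset:
    - [0,0,0]
    - [0,0,0]
    - [0,0,0]
  dr:
    - [0,0,0]
    - [0,0,0]
    - [0,0,0]

```text
time: 22.9
position: [0.7019, 0.0174, 0.1795]
tool_rot: [0.14, 1.57, 0.702]
wrist_force: [-0.1, -0.5, 0.3]
grip_width: 0.0504
```

```bash
python3 - <<'E'
from h import *
plan([(.7023,.0178,.116,.56)])
im=snapshot("scene")[:,:,::-1];cv2.imwrite("pics/b17.png",cv2.resize(im[235:325,300:390],None,fx=6,fy=6,interpolation=2))
E
```

```text
t 22.9 pos [0.7019 0.0174 0.1795] psi 0.561 w 0.0504 F [-0.1 -0.5  0.3] q7 0.56
[np.float64(63.5), np.float64(0.1), np.float64(0.5)] [np.float64(0.001), np.float64(0.001), np.float64(-0.0)]
```

View pics/b17.png

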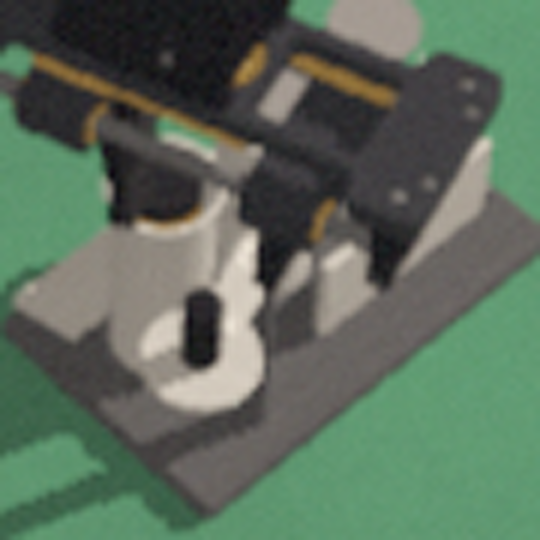

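The fingers are on either side of the knob, which is at (202,330), and nothing is in the way. I descend and grip.

Call:
apply_moves:
  offset:
    - [25,0,0.5]
    - [55,0,0.5]
    - [63,0,0.5]
    - [63,0,0.5]
  dr:
    - [0,0,0]
    - [0,0,0]
    - [0,0,0]
    - [0,0,0]

```text
time: 23.35
position: [0.7015, 0.0175, 0.1149]
tool_rot: [2.594, 1.568, -3.129]
wrist_force: [-0.0, -0.5, -0.3]
grip_width: 0.0523
```

Call:
apply_moves:
  offset:
    - [0,0,0]
    - [0,0,0]
    - [0,0,0]
    - [0,0,0]
    - [0,0,0]
  dr:
    - [0,0,0]
    - [0,0,0]
    - [0,0,0]
    - [0,0,0]
    - [0,0,0]
  fingers: 0

```text
time: 23.85
position: [0.7027, 0.0174, 0.1166]
tool_rot: [-0.393, 1.57, 0.167]
wrist_force: [0.6, -0.5, 1.0]
grip_width: 0.02
```

Call:
apply_moves:
  offset:
    - [0,0,0]
    - [0,0,0]
  dr:
    - [0,0,0]
    - [0,0,0]

```text
time: 24.05
position: [0.7028, 0.0175, 0.1164]
tool_rot: [-0.377, 1.57, 0.183]
wrist_force: [1.3, -0.4, 1.6]
grip_width: 0.015
```

```bash
python3 - <<'E'
from h import *
arc([-.125*i for i in range(1,6)])
E
```

```text
r 0.0544 phi -1.006 psi 0.56
t 24.05 pos [0.7028 0.0175 0.1164] psi 0.56 w 0.015 F [ 1.3 -0.4  1.6] q7 0.56
[np.float64(-0.0), np.float64(-0.2), np.float64(-6.9)] [np.float64(0.125), np.float64(0.001), np.float64(0.0)]
[np.float64(-0.0), np.float64(1.0), np.float64(-13.6)] [np.float64(0.25), np.float64(0.001), np.float64(0.0)]
[np.float64(-0.0), np.float64(3.1), np.float64(-20.2)] [np.float64(0.375), np.float64(0.001), np.float64(0.0)]
[np.float64(-0.0), np.float64(6.0), np.float64(-26.4)] [np.float64(0.5), np.float64(0.001), np.float64(0.0)]
[np.float64(-0.0), np.float64(9.6), np.float64(-32.2)] [np.float64(0.625), np.float64(0.001), np.float64(0.0)]
```

Call:
apply_moves:
  offset:
    - [0,0.4,-7]
    - [0,1.4,-13.6]
    - [0,3.4,-20.2]
    - [0,6.2,-26.4]
    - [0,9.7,-32.2]
  dr:
    - [0.125,0,0]
    - [0.25,0,0]
    - [0.375,0,0]
    - [0.5,0,0]
    - [0.625,0,0]

```text
time: 24.55
position: [0.6708, 0.0092, 0.1164]
tool_rot: [0.483, 1.568, 0.413]
wrist_force: [2.9, 0.8, 0.4]
grip_width: 0.0149
```

```bash
python3 - <<'E'
from h import *
arc([-.125*i for i in range(1,6)])
E
```

```text
r 0.0543 phi -1.625 psi -0.07
t 24.55 pos [0.6708 0.0092 0.1164] psi -0.07 w 0.0149 F [2.9 0.8 0.4] q7 0.02
[np.float64(-0.0), np.float64(-0.4), np.float64(-6.9)] [np.float64(0.125), np.float64(0.002), np.float64(-0.001)]
[np.float64(-0.0), np.float64(0.8), np.float64(-13.6)] [np.float64(0.25), np.float64(0.002), np.float64(-0.001)]
[np.float64(-0.0), np.float64(2.8), np.float64(-20.2)] [np.float64(0.375), np.float64(0.002), np.float64(-0.002)]
[np.float64(-0.1), np.float64(5.6), np.float64(-26.5)] [np.float64(0.5), np.float64(0.002), np.float64(-0.002)]
[np.float64(-0.1), np.float64(9.2), np.float64(-32.3)] [np.float64(0.625), np.float64(0.002), np.float64(-0.002)]
```

Call:
apply_moves:
  offset:
    - [0,0.1,-7]
    - [0,1.1,-13.6]
    - [0,3.1,-20.2]
    - [0,5.9,-26.4]
    - [0,9.4,-32.2]
  dr:
    - [0.125,0,0]
    - [0.25,0,0]
    - [0.375,0,0]
    - [0.5,0,0]
    - [0.625,0,0]

```text
time: 25.05
position: [0.6403, 0.0213, 0.1165]
tool_rot: [0.984, 1.566, 0.289]
wrist_force: [5.2, 1.1, -1.9]
grip_width: 0.0157
```

```bash
python3 - <<'E'
from h import *
arc([-.125*i for i in range(1,6)])
E
```

```text
r 0.0537 phi -2.242 psi -0.695
t 25.05 pos [0.6403 0.0213 0.1165] psi -0.695 w 0.0157 F [ 5.2  1.1 -1.9] q7 -0.54
[np.float64(-0.0), np.float64(-1.0), np.float64(-6.8)] [np.float64(0.125), np.float64(0.002), np.float64(-0.004)]
[np.float64(-0.0), np.float64(0.1), np.float64(-13.6)] [np.float64(0.25), np.float64(0.002), np.float64(-0.004)]
[np.float64(-0.0), np.float64(2.1), np.float64(-20.2)] [np.float64(0.375), np.float64(0.002), np.float64(-0.004)]
[np.float64(-0.1), np.float64(4.9), np.float64(-26.5)] [np.float64(0.5), np.float64(0.002), np.float64(-0.004)]
[np.float64(-0.1), np.float64(8.4), np.float64(-32.4)] [np.float64(0.625), np.float64(0.001), np.float64(-0.005)]
```

Call:
apply_moves:
  offset:
    - [0,-0.5,-7]
    - [0,0.5,-13.6]
    - [0,2.4,-20.2]
    - [0,5.2,-26.4]
    - [0,8.7,-32.2]
  dr:
    - [0.125,0,0]
    - [0.25,0,0]
    - [0.375,0,0]
    - [0.5,0,0]
    - [0.625,0,0]

```text
time: 25.55
position: [0.623, 0.0487, 0.1165]
tool_rot: [1.375, 1.562, 0.055]
wrist_force: [9.9, 1.1, -6.2]
grip_width: 0.0152
```

```bash
python3 - <<'E'
from h import *
arc([-.06,-.1])
E
```

```text
r 0.0528 phi -2.859 psi -1.319
t 25.55 pos [0.623  0.0487 0.1165] psi -1.319 w 0.0152 F [ 9.9  1.1 -6.2] q7 -1.13
[np.float64(-0.0), np.float64(-2.2), np.float64(-3.2)] [np.float64(0.06), np.float64(0.001), np.float64(-0.009)]
[np.float64(-0.0), np.float64(-2.1), np.float64(-5.4)] [np.float64(0.1), np.float64(0.001), np.float64(-0.009)]
```

Call:
apply_moves:
  offset:
    - [0,-1,-2]
    - [0,-1,-4]
    - [0,-1,-5]
    - [0,-1,-5]
  dr:
    - [0.04,0,0]
    - [0.08,0,0]
    - [0.1,0,0]
    - [0.1,0,0]

```text
time: 25.95
position: [0.6224, 0.0496, 0.1166]
tool_rot: [1.046, 1.558, -0.37]
wrist_force: [12.3, -4.0, -8.7]
grip_width: 0.0148
```

```bash
python3 - <<'E'
from h import *
arc([-.06,-.1])
im=snapshot("scene")[:,:,::-1];cv2.imwrite("pics/b18.png",cv2.resize(im[215:305,290:380],None,fx=6,fy=6,interpolation=2))
E
```

```text
r 0.0531 phi -2.879 psi -1.415
t 25.95 pos [0.6224 0.0496 0.1166] psi -1.415 w 0.0148 F [12.3 -4.  -8.7] q7 -1.21
[np.float64(-0.0), np.float64(-2.2), np.float64(-3.1)] [np.float64(0.06), np.float64(0.006), np.float64(-0.012)]
[np.float64(-0.1), np.float64(-2.2), np.float64(-5.3)] [np.float64(0.1), np.float64(0.006), np.float64(-0.012)]
```

View pics/b18.png

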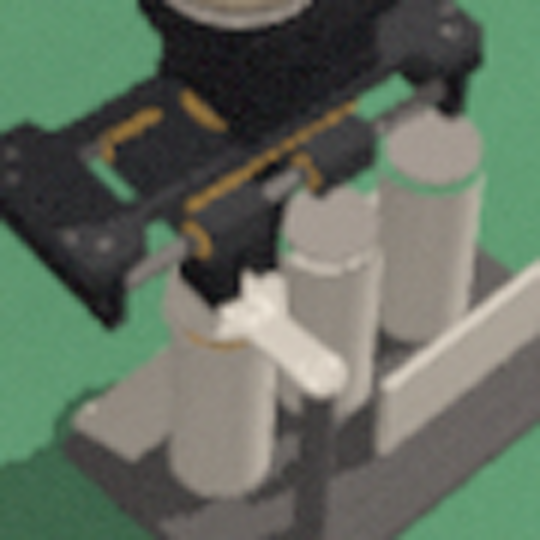

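Call:
apply_moves:
  offset:
    - [0,1,-2]
    - [0,1.5,-3]
    - [0,1.5,-3]
  dr:
    - [0,0,0]
    - [0,0,0]
    - [0,0,0]

```text
time: 26.3
position: [0.6224, 0.0496, 0.1166]
tool_rot: [0.753, 1.558, -0.663]
wrist_force: [10.6, -8.1, -7.5]
grip_width: 0.0153
```

Call:
apply_moves:
  offset:
    - [0,0,2]
    - [0,0,3]
    - [0,0,3]
    - [0,0,3]
  dr:
    - [0,0,0]
    - [0,0,0]
    - [0,0,0]
    - [0,0,0]
  fingers: 55

```text
time: 26.7
position: [0.618, 0.0528, 0.1159]
tool_rot: [-2.544, 1.57, 2.325]
wrist_force: [-0.0, -0.6, -1.0]
grip_width: 0.0394
```

Call:
apply_moves:
  offset:
    - [-15,0,0]
    - [-50,0,0]
    - [-90,0,0]
    - [-130,0,0]
    - [-160,0,0]
  dr:
    - [0,0,0]
    - [0,0,0]
    - [0,0,0]
    - [0,0,0]
    - [0,0,0]

```text
time: 27.2
position: [0.6191, 0.0519, 0.2802]
tool_rot: [1.673, 1.567, 0.258]
wrist_force: [0.6, 0.4, -0.2]
grip_width: 0.0473
```

```bash
python3 - <<'E'
from h import *
plan([])
im=snapshot("scene")[:,:,::-1];cv2.imwrite("pics/scene19.png",im);cv2.imwrite("pics/b19.png",cv2.resize(im[215:305,290:380],None,fx=6,fy=6,interpolation=2))
E
```

```text
t 27.2 pos [0.6191 0.0519 0.2802] psi -1.415 w 0.0473 F [ 0.6  0.4 -0.2] q7 -1.32
```

View pics/b19.png

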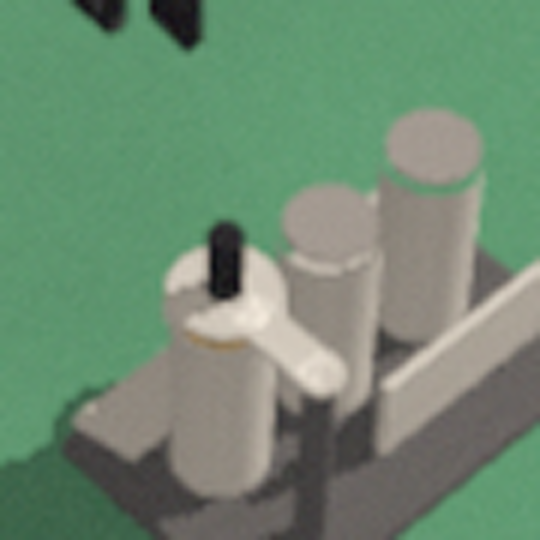

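View pics/scene19.png

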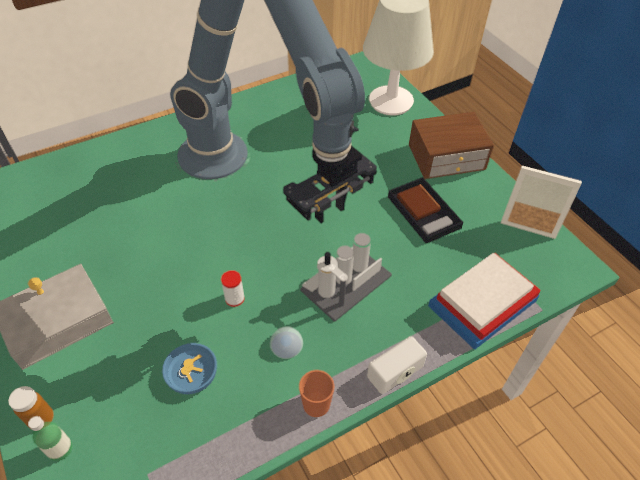

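The cover is shut and the knob is over the tube. The silver roll, dish, paperweight and tray are where they were. I do one numeric check before handing in.

```bash
python3 - <<'E'
from h import *
k=ray("scene",(290+226/6-.5,215+229/6-.5),.166);print(k)
d=k[:2]-PIV;print(np.arctan2(d[1],d[0])+np.pi, "vs sorter yaw ~0.23; moved bystanders?")
a=cv2.imread("pics/scene0.png").astype(int);b=cv2.imread("pics/scene19.png").astype(int)
for n,(x,y,w) in dict(silver=(233,288,18),dish=(190,369,30),pw=(287,342,18),tray=(425,210,35)).items():
    print(n,np.abs(a[y-w:y+w,x-w:x+w]-b[y-w:y+w,x-w:x+w]).mean().round(2))
E
```

```text
[0.61718204 0.05054753 0.166     ]
0.22360242540248843 vs sorter yaw ~0.23; moved bystanders?
silver 3.26
dish 7.32
pw 3.28
tray 3.31
```

```bash
python3 - <<'E'
import cv2,numpy as np
a=cv2.imread("pics/scene0.png");b=cv2.imread("pics/scene19.png")
f=lambda i:cv2.resize(i[330:410,150:230],None,fx=4,fy=4)
cv2.imwrite("pics/b20.png",np.hstack([f(a),f(b)]))
g=lambda i:cv2.cvtColor(i[335:405,155:225],cv2.COLOR_BGR2GRAY).astype(np.float32)
print(cv2.phaseCorrelate(g(a),g(b)))
E
```

```text
((0.02755085725238615, -0.04384285042440439), 0.7903814746273888)
```

View pics/b20.png

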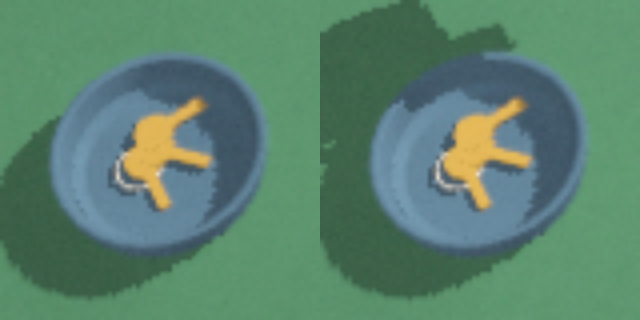

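The dish hasn't moved; the difference is only the arm's shadow. I hand in the job.

```bash
python3 -c "
from workcell import job
print(job.job_done())"
```

```text
the job is handed in; nothing more can be done
None
```

The brass roll is in the empty tube and the cover is back over it. I handed the job in at about 27 s of the 67 s allowed; no verdict is reported.

**What I did:** I swung the cover open by its knob to about 1.9 rad, put the roll into the tube and released it. Then I pressed it down with shut fingers until it stopped, swung the cover back to its stop and lifted clear.

**Last checks:**
- **Roll:** The press met a hard stop of about 15 N with the fingertips at 0.122 m, the height of a roll that is fully home. The picture showed its cap level within the rim.
- **Cover:** The knob lies at 0.224 rad about the pivot, against about 0.23 for the sorter's yaw, so the cover is shut to within about 0.01 rad. The force built up against the stop before I let go.
- **Other things:** The silver roll, tray and paperweight look unmoved. The dish area first showed a larger picture difference, but that was the arm's shadow (shift below 0.1 pixel).

**What went wrong or disagreed:**
- **Missed grasp:** The fingers closed just above the roll, because the real fingertips are about 24 mm higher than the reported TCP. I confirmed this by touching the roll's top and used the correction from then on.
- **Camera differences:** The two cameras differed by up to about 4 mm at the roll.
- **Side force:** The gripper felt up to about 12 N while closing the cover, probably from a small error in my pivot estimate.

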